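# Open the disc sander for a disc change

### The job

Get the bench sander ready for a disc change: first unlock the clamp lever of the work rest, then slide the rest away from the disc until its pointer lines up with the mark clip, and lock the lever fully again. Then lift the sprung guard until it is in line with the index arm beside it, and finish still holding it there, because it snaps shut when let go. Leave the clip and the index arm as they are set and do not disturb the other things on the bench.

Things in the scene. Friction and masses are not known exactly. Their poses are not given: they have to be found in the camera images.
- sander: grey bench disc sander, fixed; base plate 290 (x) x 570 (y) x 16 mm. Origin on the bench under it; z up, y along the rail away from the disc's face, -x is the front, towards the robot. All offsets elsewhere are in these axes, heights above the bench. Motor on the -y part (top z 163 mm), upright abrasive disc (radius 62) at y -36 facing +y, rail along y at x 0 (30 wide, top z 40)
- carriage_grip (a point): mid-point (z 118 mm) of the work rest carriage's upright grip fin, a dark steel block 20 (x) x 36 (y) mm, z 65 to 135. Axes as the sander's. The flat aluminium rest plate (top z 95) starts 30 mm from it on the -y side. Unlocked, the carriage slides along y against about 5 N friction and stays where left; while locked it drags heavily (about 15 N) and must not be moved
- carriage_pointer (a point): tip of the small steel pointer (8 mm wide in y) on the +x side of the carriage, at z 48; moves with the carriage. Axes as the sander's. It is 48 mm from the grip fin's centre in x and 0 mm in y
- stop_mark (a point): top of the small steel mark clip (upright tab 8 mm wide in y, top at z 48) on the strip parallel to the rail at x 88; the rest is at its mark when pointer and clip have the same place along the sander's y. The clip lies farther to +y than the pointer at the start. Axes as the sander's
- clamp_lever (a joint): angle (rad) of the carriage's clamp lever about its vertical pivot: 0 = locked (lever along the rail, pointing to the sander's +y), grows counter-clockwise from above to 1.5 = end stop, unlocked (pointing to the front, -x). It begins to clamp below about 0.4 and is fully locked below 0.2. It turns stiffly (about 2 N at the knob, up to 8 N while clamping) and stays where it is left
- knob_centre (a point): middle of the round upright black knob, which spins freely on its pin at the lever's end: 18 mm diameter, z 78 to 122, this point at z 105 (lever arm below it, top at z 78). The pivot is 60 mm from the knob's axis, and lies at 65 mm in -x and 0 mm in y from the grip fin's centre
- guard: grey sheet guard over the disc, a lid hinged at its back: 155 (x) x 100 (y) mm, sides 27 deep. Origin on the hinge axis (z 178; sander x 120, y -35), which runs along y; its -x points to the handle. Closed it is level; its pitch is the opening angle (rad, 0 to 1.2). Spring and weight shut it: about 4 N at the handle when closed, 6 N at 0.75 rad
- guard_handle (a point): middle of the guard's bar handle: a round steel bar 12 mm in diameter, 80 mm long along y, 55 mm clear in front of the guard's front edge (centre to edge) and 210 mm from the hinge axis; at z 178 when closed. It is held to the guard by two arms at its ends, 80 mm apart
- index_arm: the steel index arm beside the guard (on its -y side): a flat arm 10 mm high, 6 mm thick, reaching 122 mm from the hinge axis, with a round end. Its origin lies on the same hinge axis, 65 mm in -y from the guard's origin; its -x points from the hinge along the arm; its pitch angle is the angle at which the guard is to be held (0.40 to 0.75 rad). It stays as set
- index_tip (a point): round end of the index arm, 115 mm from the hinge axis
- briar_block: bystander: dark wood block 65 x 48 x 40 mm, origin under it
- spare_discs: bystander: flat stack of brown abrasive discs, 120 mm diameter, 14 mm high, origin under it
- pipe_blank: bystander: roughed-out wooden pipe, bowl 38 mm diameter and 50 mm high, shank 72 mm along its +x, origin under the bowl
- tamper: bystander: turned brass tamper, 28 mm diameter, 36 mm high, standing on the sander's base plate before the rail, origin under it
- finish_jar: bystander: closed amber jar, 64 mm diameter, 75 mm high, origin under it
- screwdriver: bystander: screwdriver lying in front of the motor, along its x
- bench_brush: bystander: bench brush lying beyond the end of the rail, along its x

How it is judged:
By the outcome, as a careful person would: the job done as asked, in the order asked, and still so for the second after the job is handed in, while the arm keeps its last pose, push and grip.
It also fails if it takes over 72 s, if anything falls off the work surface, if the arm or the gripper's body presses on something with over 40 N, if the wrist force passes 120 N, or if a joint passes its speed limit or range.

### The arm

A 7-joint arm with a two-finger parallel gripper is mounted at the origin on the work surface. World frame = base frame: x ahead of the robot, y to its left, z up, the work surface at z = 0. Lengths are in m, angles in rad, forces in N, time in s.
With the tool pointing down it reaches from about 0.4 to 0.85 m from the base axis. Payload 4.5 kg.
Tool frame: the origin (TCP) lies at the very end of the fingers, on their centre line; the grasp point (between the pads) lies 19 mm behind it; z points along the fingers, y is the line along which they close (so a half turn about z gives the same grasp; the last joint's range is limited). The gripper opens to 88 mm and grips with 3 to 60 N. Pads are 18 mm wide; open, the fingers measure 123 mm over their backs; the gripper's body (75 mm by 187 mm) begins 45 mm behind the grasp point.
Start: joints at [1.275, 0.689, -0.195, 1.565, 0.157, 0.902, -0.215], TCP at [0.202, -0.591, 0.217] pointing down, gripper open.
Joint ranges: [-3.01, 3.01], [-0.46, 2.08], [-1.47, 1.51], [0.13, 2.56], [-1, 4.14], [0.04, 2.09], [-2.66, 2.66]. Speed limits (rad/s): [2.57, 2.57, 3.14, 3.14, 3.14, 3.14, 3.14].

### API

Orientations are given as a rotation vector (axis times angle).
In Python, from rig import manip, cams gives the robot as it stands. The module is installed in compiled form; this text tells all that it offers.
- The arm moves only by the tool arm_command, never from a script. Its argument "series" is a list of rows, each an object of numbers: "ax", "ay", "az": the turn, a rotation vector about the tool's x, y, z in degrees; "dx", "dy", "dz": the shift along the tool's x, y, z in m; "gripper": the closure, from 0 (fully open) to 1 (shut). A call has 1 to 8 rows; each row is the pose to reach, as a shift and turn from the pose commanded when the call began, along the tool's axes at that moment; what a row does not reach only later rows make up. A row lasts 1/8 s, in which the tool goes at most 62.5 mm and 10.7 degrees, less where a joint would pass 70% of its speed; a pose out of reach is approached as far as the arm can. A call with a gripper value outside its range is refused whole. The fingers move at their own pace and stop on an object; "squeeze" is the grip in N (left out, the last holds). Time passes only in rows, so rows that repeat a pose let the fingers close. It gives the time, the measured TCP pose, the force, the opening and the grip force at its end, in the units of the state.
- manip.sense(): the state, without advancing time (a new reading comes with each control period).
- cams.snapshot(name): name is "scene" or "side" or "wrist"; returns (picture, depth): 480x640x3 uint8, blue, green, red; 480x640 float32, m along the optical axis (not along the pixel's ray), 0 where there is no reading.
- cams.calibration(name): a dict with "vfov" (degrees; the focal length in pixels is half the picture's height over the tangent of half this angle, whatever the lens; pixels are square), "cx", "cy" (the principal point, pixels), "D" ([k1, k2, p1, p2, k3] as OpenCV has them; the pictures are not rectified), "world_from_camera" (4x4, takes a point from camera to world coordinates); the wrist camera has in their place "hand_eye" (4x4, takes a point from camera to tool coordinates, whose origin is the TCP and whose axes are the flange's). Camera axes: x right, y up, looking along -z (the intrinsics and any distortion apply to the point x, -y, -z); pixel columns grow to the right and rows downward; lengths in m; the calibration is good to about 2 mm. A picture is of the moment at which its call begins: read the wrist's pose just before it. calibration takes no time and is no camera call.
- manip.hand_in(): hands the job in; it is judged then, once.
The state is a dict: "time": time; "joint_pos": joint angles; "dq": joint speeds; "joint_efforts": joint torques, N m; "tool_pos": TCP position; "ee_rot": TCP orientation; "force": force on the tool from outside, world axes, zero at the start; "ft_torque": the same for the moment, N m; "opening": finger opening in m; "gripper_force": force on a finger pad.
Only numpy, scipy, OpenCV 4.12 (cv2) and the standard library are available. Lean on these libraries where they do the work, as an engineer would, in place of code of your own. Each camera call takes 0.05 s, during which the arm holds its last target. There are 200 camera calls.

## Working session

There is one attempt and no reset: what is moved stays moved. The work goes in short steps, Python scripts to look and compute and a tool call to move; the robot and the scene stay as the last step left them, time stands still between calls to the robot, and variables do not carry over. Pictures are saved under pics/ and viewed, at most 10 in all, crops included, and the job is handed in when it is done.

Besides the shell and the picture viewer there is one more tool, called as a command line: name --argument value ..., lists and objects as JSON in quotes. arm_command: Moves the arm, as the interface text tells. Its arguments: {"type":"object","properties":{"series":{"type":"array","items":{"type":"object","properties":{"ax":{"type":"number"},"ay":{"type":"number"},"az":{"type":"number"},"dx":{"type":"number"},"dy":{"type":"number"},"dz":{"type":"number"},"gripper":{"type":"number"}}}},"squeeze":{"type":"number"}},"required":["series"]}

```bash
mkdir -p pics; ls
python3 - <<'E'
from rig import manip,cams
import cv2,numpy as np
for n in("scene","side"):
    im,d=cams.snapshot(n); cv2.imwrite(f"pics/{n}0.png",im); np.save(f"{n}0.npy",d)
    c=cams.calibration(n); print(n,{k:np.round(v,4).tolist() for k,v in c.items()})
print({k:np.round(v,4).tolist() for k,v in cams.calibration("wrist").items()})
print(manip.sense())
E
```

```text
pics
scene {'vfov': 49.5518, 'cx': 322.3257, 'cy': 249.8072, 'D': [-0.093, 0.0, 0.0, 0.0, 0.0], 'world_from_camera': [[0.8235, -0.4832, 0.2973, 0.851], [0.5673, 0.7034, -0.4282, -0.4361], [-0.0022, 0.5213, 0.8534, 0.9758], [0.0, 0.0, 0.0, 1.0]]}
side {'vfov': 48.5544, 'cx': 316.1414, 'cy': 238.9303, 'D': [0.0262, 0.0, 0.0, 0.0, 0.0], 'world_from_camera': [[-0.9888, 0.0877, -0.1206, 0.4171], [-0.1484, -0.6565, 0.7396, 0.8868], [-0.0143, 0.7492, 0.6622, 0.9477], [0.0, 0.0, 0.0, 1.0]]}
{'vfov': 66.5106, 'cx': 321.9094, 'cy': 239.5839, 'D': [-0.0014, 0.0, 0.0, 0.0, 0.0], 'hand_eye': [[0.0012, 0.9638, 0.2667, 0.0687], [1.0, -0.0013, 0.0001, 0.0007], [0.0005, 0.2667, -0.9638, -0.166], [0.0, 0.0, 0.0, 1.0]]}
{'time': 0.1, 'joint_pos': array([ 1.27476621,  0.68989268, -0.19451381,  1.56621761,  0.15732414,
        0.90251183, -0.21510804]), 'dq': array([-0.00071638, -0.00026646, -0.00043714, -0.00247605,  0.0007574 ,
       -0.00097944,  0.00066965]), 'joint_efforts': array([-3.14024204e-03, -5.28500283e+01, -1.27149191e+00, -1.53839475e+01,
       -5.25394140e-02,  1.93656015e-03,  6.06755862e-05]), 'tool_pos': array([ 0.20218043, -0.59076713,  0.21670073]), 'ee_rot': array([-3.09738578e+00, -5.15607671e-01,  6.42920277e-04]), 'force': array([-0.15810891, -0.92521037,  0.03910608]), 'ft_torque': array([ 0.04748885, -0.00338191,  0.08691496]), 'gripper_force': 0.0, 'opening': 0.08822313298286748}
```

View pics/scene0.png

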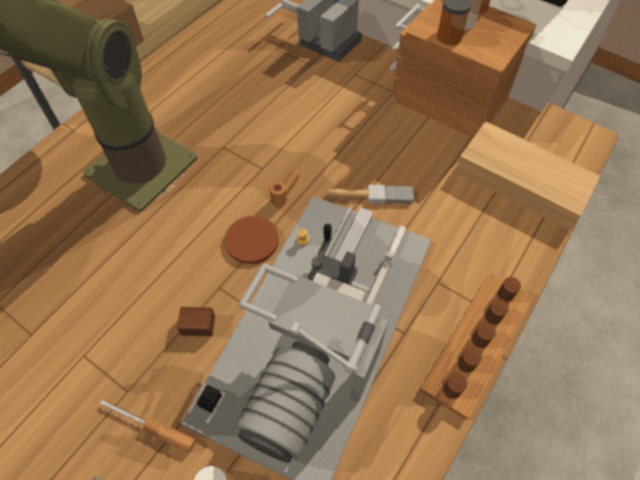

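View pics/side0.png

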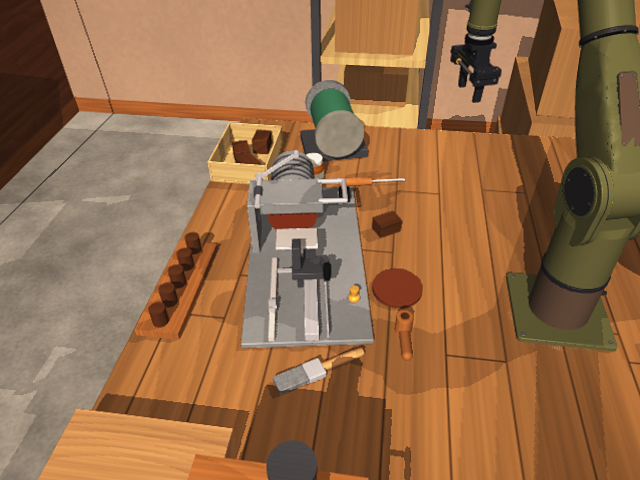

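The scene view shows the sander lying from about (185,420) to (431,236), with the knob at (327,231), fin at (347,266) and guard handle at (255,290). The side view shows the rail pointing at the camera, with the knob at (326,271) and clip strip at (273,300). I'll zoom in on the parts.

```bash
cat > h.py <<'E'
import numpy as np,cv2
from rig import manip,cams
from scipy.spatial.transform import Rotation as R
def cal(n,pose=None):
    c=cams.calibration(n); f=240/np.tan(np.radians(c["vfov"])/2)
    K=np.array([[f,0,c["cx"]],[0,f,c["cy"]],[0,0,1.]])
    if n=="wrist":
        T=np.eye(4);T[:3,:3]=R.from_rotvec(pose[1]).as_matrix();T[:3,3]=pose[0];W=T@np.array(c["hand_eye"])
    else: W=np.array(c["world_from_camera"])
    return K,np.array(c["D"],float),W
def rays(C,uv):
    K,D,W=C
    p=cv2.undistortPoints(np.array(uv,float).reshape(-1,1,2),K,D)[:,0]
    d=np.c_[p[:,0],-p[:,1],-np.ones(len(p))]@W[:3,:3].T   # scaled so depth = factor
    return W[:3,3],d
def onz(C,uv,z):
    o,d=rays(C,uv); t=(np.array(z)-o[2])/d[:,2]; return o+d*t[:,None]
def tri(C1,a,C2,b):
    o1,d1=rays(C1,a);o2,d2=rays(C2,b);out=[]
    for x,y in zip(d1,d2):
        s=np.linalg.lstsq(np.c_[x,-y],o2-o1,rcond=None)[0]
        p,q=o1+x*s[0],o2+y*s[1]; out.append(np.r_[(p+q)/2,np.linalg.norm(p-q)])
    return np.array(out)
def proj(C,P):
    K,D,W=C; q=(np.atleast_2d(P)-W[:3,3])@W[:3,:3]; q=q*[1,-1,-1]
    return cv2.projectPoints(q,np.zeros(3),np.zeros(3),K,D)[0][:,0]
E
python3 - <<'E'
from h import *
a=cv2.imread("pics/scene0.png")[185:385,190:450];b=cv2.imread("pics/side0.png")[145:350,225:425]
cv2.imwrite("pics/sc_c.png",cv2.resize(a,None,fx=3,fy=3,interpolation=2)[:600])
cv2.imwrite("pics/si_c.png",cv2.resize(b,None,fx=2.9,fy=2.9,interpolation=2)[:600])
S=cal("scene");Q=cal("side")
print(np.round(onz(S,[(318,198),(431,236),(185,420)],.016),3));print(np.round(onz(Q,[(242,345),(373,341)],.016),3))
E
```

```text
[[ 0.429  0.155  0.016]
 [ 0.694  0.211  0.016]
 [ 0.516 -0.397  0.016]]
[[0.694 0.21  0.016]
 [0.415 0.16  0.016]]
```

View pics/sc_c.png

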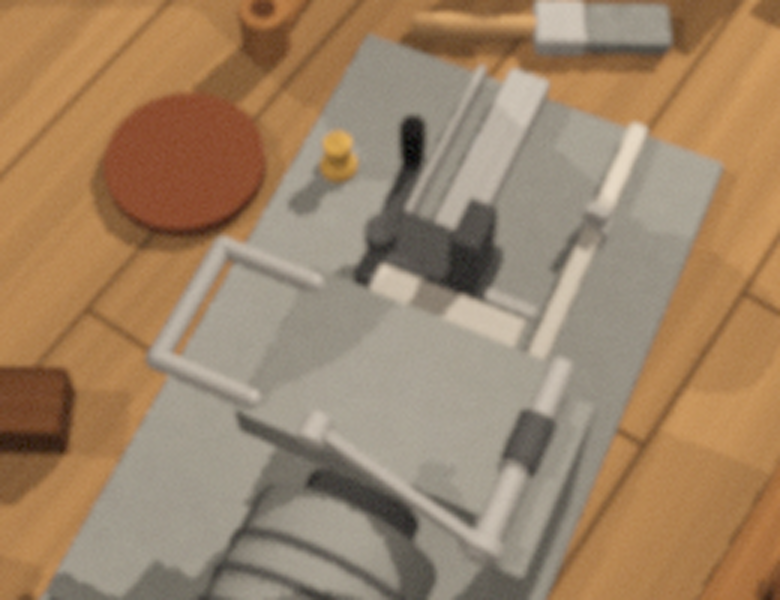

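View pics/si_c.png

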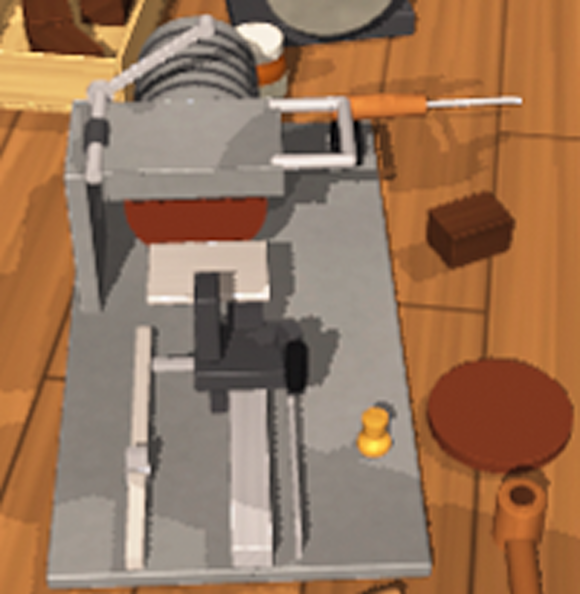

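The scene crop shows the knob top at (411,122), fin top at (483,208), clip at (600,208), pointer at (535,312), handle from (225,243) to (155,358), and index arm from (485,548) to (316,425). The side crop shows the same parts: knob (297,345), fin top (207,278), clip (138,450), pointer tip (153,364), handle (348,100)–(350,160), index tip (207,25).

Run:
```python
from h import *
S=cal("scene");Q=cal("side")
s=lambda L:[(190+u/3,185+v/3) for u,v in L]; q=lambda L:[(225+u/2.9,145+v/2.9) for u,v in L]
A=s([(368,37),(722,162)]);B=q([(431,570),(50,578)])
ps=(onz(S,A,.016)+onz(Q,B,.016))/2
print("corners",np.round(onz(S,A,.016),3),np.round(onz(Q,B,.016),3))
c=ps.mean(0); ex=ps[1]-ps[0]; yaw=np.arctan2(ex[1],ex[0]); print("yaw",yaw,"len",np.linalg.norm(ex))
Rz=R.from_euler('z',yaw).as_matrix(); O=c-Rz@[0,.285,0];O[2]=0;print("O",O)
np.savez("pose.npz",O=O,yaw=yaw)
names=["knobtop","fintop","clip","ptr","h1","h2","hinge","itip"]
T=tri(S,s([(411,122),(483,208),(600,208),(535,312),(225,243),(155,358),(485,548),(316,425)]),Q,q([(297,345),(207,278),(138,450),(153,364),(348,160),(348,100),(97,90),(207,25)]))
for n,t in zip(names,T): print(n,np.round(t,4),"sander",np.round(Rz.T@(t[:3]-O),4))
s1=manip.sense();print(R.from_rotvec(s1["ee_rot"]).as_matrix().round(3))
```

```text
corners [[0.418 0.15  0.016]
 [0.697 0.203 0.016]] [[0.414 0.161 0.016]
 [0.694 0.208 0.016]]
yaw 0.1766046008238286 len 0.28437145688591187
O [ 0.6057158  -0.10003317  0.        ]
knobtop [0.5297 0.0439 0.1217 0.0009] sander [-0.0495  0.1551  0.1217]
fintop [0.6089 0.0028 0.1442 0.0042] sander [0.0212 0.1007 0.1442]
clip [0.6489 0.1008 0.0464 0.002 ] sander [0.0778 0.1901 0.0464]
ptr [6.554e-01 6.300e-03 4.710e-02 2.000e-04] sander [0.0676 0.0959 0.0471]
h1 [ 0.5092 -0.1205  0.1776  0.0016] sander [-0.0986 -0.0032  0.1776]
h2 [ 0.5203 -0.2028  0.1781  0.0029] sander [-0.1021 -0.0861  0.1781]
hinge [ 0.7364 -0.1899  0.1788  0.0013] sander [ 0.1129 -0.1114  0.1788]
itip [ 6.397e-01 -2.043e-01  2.435e-01  2.000e-04] sander [ 0.0151 -0.1087  0.2435]
[[ 0.946  0.324 -0.001]
 [ 0.324 -0.946  0.001]
 [-0.    -0.002 -1.   ]]
```

arm_command --series '[{"dz": -0.06,"dx": 0.02},{"dx": 0.35,"dy": -0.25,"dz": -0.12,"az": -81},{"dx": 0.35,"dy": -0.25,"dz": -0.12,"az": -81},{"dx": 0.35,"dy": -0.25,"dz": -0.12,"az": -81},{"dx": 0.35,"dy": -0.25,"dz": -0.12,"az": -81},{"dx": 0.35,"dy": -0.25,"dz": -0.12,"az": -81},{"dx": 0.35,"dy": -0.25,"dz": -0.12,"az": -81},{"dx": 0.35,"dy": -0.25,"dz": -0.12,"az": -81}]'

```text
$.series[0]: bad value
```

arm_command --series '[{"ax": 0,"ay": 0,"az": 0,"dx": 0.02,"dy": 0,"dz": -0.06,"gripper": 0},{"ax": 0,"ay": 0,"az": -81,"dx": 0.35,"dy": -0.25,"dz": -0.12,"gripper": 0},{"ax": 0,"ay": 0,"az": -81,"dx": 0.35,"dy": -0.25,"dz": -0.12,"gripper": 0},{"ax": 0,"ay": 0,"az": -81,"dx": 0.35,"dy": -0.25,"dz": -0.12,"gripper": 0},{"ax": 0,"ay": 0,"az": -81,"dx": 0.35,"dy": -0.25,"dz": -0.12,"gripper": 0},{"ax": 0,"ay": 0,"az": -81,"dx": 0.35,"dy": -0.25,"dz": -0.12,"gripper": 0},{"ax": 0,"ay": 0,"az": -81,"dx": 0.35,"dy": -0.25,"dz": -0.12,"gripper": 0},{"ax": 0,"ay": 0,"az": -81,"dx": 0.35,"dy": -0.25,"dz": -0.12,"gripper": 0}]'

```text
time: 1.1
tool_pos: [0.4539, -0.2385, 0.3379]
ee_rot: [2.13, 2.309, 0.001]
force: [-0.0, -0.4, 0.1]
opening: 0.0881
gripper_force: 0.0
```

arm_command --series '[{"ax": 0,"ay": 0,"az": -5.5,"dx": 0.258,"dy": 0.136,"dz": 0.02,"gripper": 0},{"ax": 0,"ay": 0,"az": -5.5,"dx": 0.258,"dy": 0.136,"dz": 0.02,"gripper": 0},{"ax": 0,"ay": 0,"az": -5.5,"dx": 0.258,"dy": 0.136,"dz": 0.02,"gripper": 0},{"ax": 0,"ay": 0,"az": -5.5,"dx": 0.258,"dy": 0.136,"dz": 0.02,"gripper": 0},{"ax": 0,"ay": 0,"az": -5.5,"dx": 0.258,"dy": 0.136,"dz": 0.02,"gripper": 0},{"ax": 0,"ay": 0,"az": -5.5,"dx": 0.258,"dy": 0.136,"dz": 0.02,"gripper": 0},{"ax": 0,"ay": 0,"az": -5.5,"dx": 0.258,"dy": 0.136,"dz": 0.02,"gripper": 0}]'

```text
time: 1.98
tool_pos: [0.5694, 0.0243, 0.3169]
ee_rot: [2.029, 2.399, -0.003]
force: [0.1, -0.8, -0.1]
opening: 0.0879
gripper_force: 0.0
```

Run:
```python
from h import *
s=manip.sense(); im,d=cams.snapshot("wrist"); cv2.imwrite("pics/w1.png",im);np.save("w1.npy",d)
np.savez("w1pose.npz",p=s["tool_pos"],r=s["ee_rot"]);print(s["tool_pos"],s["ee_rot"])
```

```text
[0.56938971 0.02433583 0.31693325] [ 2.02886855  2.39859136 -0.00301439]
```

View pics/w1.png

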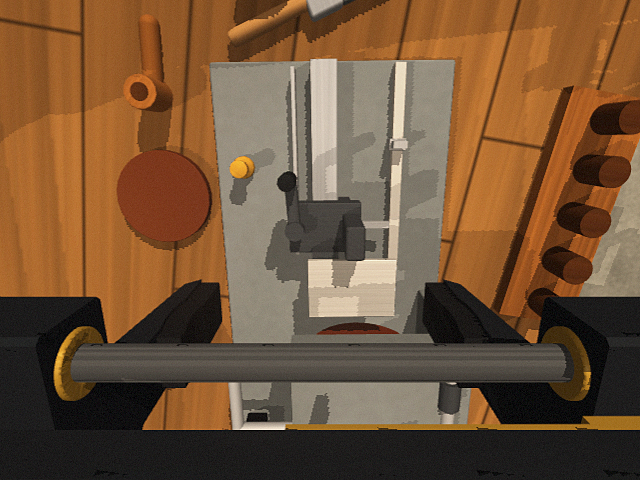

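The wrist view shows the knob top at (287,181), lever hub (294,229), fin top (355,235–260), pointer bar (375,224), clip (399,144), tamper (242,167), and base corners (211,63) and (455,60).

Run:
```python
from h import *
p=np.load("w1pose.npz");C=cal("wrist",(p["p"],p["r"]))
L={"knob":(287,181,.122),"fin":(355.5,243,.135),"clip":(399,144,.048),"ptr":(388,224,.048),"tamper":(242,166,.036),"cF":(211,63,.016),"cB":(455,60,.016),"railN":(324,60,.04),"railS":(325,198,.04),"strip1":(400,63,.03),"strip2":(393,257,.03)}
W={k:onz(C,[v[:2]],v[2])[0] for k,v in L.items()}
ex=W["cB"]-W["cF"];r=W["railN"]-W["railS"];s=W["strip1"]-W["strip2"]
print("yaws",np.arctan2(ex[1],ex[0]),np.arctan2(-r[0],r[1]),np.arctan2(-s[0],s[1]),np.linalg.norm(ex))
yaw=np.mean([np.arctan2(-s[0],s[1]),np.arctan2(-r[0],r[1]),np.arctan2(ex[1],ex[0])]);Rz=R.from_euler('z',yaw).as_matrix()
O=(W["cB"]+W["cF"])/2-Rz@[0,.285,0];O[2]=0;print(yaw,O)
for k,v in W.items(): print(k,v.round(4),(Rz.T@(v-O)).round(4))
np.savez("pose.npz",O=O,yaw=yaw)
```

```text
yaws 0.1790007458905698 0.17731256917508403 0.1855092170245016 0.28465655045984184
0.18060751069671846 [ 0.6076412  -0.10213205  0.        ]
knob [0.5314 0.0456 0.122 ] [-0.0485  0.159   0.122 ]
fin [ 0.6078 -0.0018  0.135 ] [0.0182 0.0987 0.135 ]
clip [0.6468 0.0996 0.048 ] [0.0747 0.1914 0.048 ]
ptr [0.6545 0.0052 0.048 ] [0.0654 0.0971 0.048 ]
tamper [0.4691 0.0433 0.036 ] [-0.1102  0.168   0.036 ]
cF [0.4164 0.1529 0.016 ] [-0.1423  0.2852  0.016 ]
cB [0.6965 0.2036 0.016 ] [0.1423 0.2848 0.016 ]
railN [0.5466 0.1736 0.04  ] [-0.0105  0.2822  0.04  ]
railS [0.5737 0.0225 0.04  ] [-0.011   0.1287  0.04  ]
strip1 [0.6318 0.1868 0.03  ] [0.0756 0.2799 0.03  ]
strip2 [ 0.6744 -0.0404  0.03  ] [0.0768 0.0487 0.03  ]
```

arm_command --series '[{"ax": 0,"ay": 0,"az": -0.8,"dx": 0.027,"dy": -0.035,"dz": 0.05,"gripper": 0.4},{"ax": 0,"ay": 0,"az": -0.8,"dx": 0.027,"dy": -0.035,"dz": 0.1,"gripper": 0.4},{"ax": 0,"ay": 0,"az": -0.8,"dx": 0.027,"dy": -0.035,"dz": 0.15,"gripper": 0.4},{"ax": 0,"ay": 0,"az": -0.8,"dx": 0.027,"dy": -0.035,"dz": 0.19,"gripper": 0.4},{"ax": 0,"ay": 0,"az": -0.8,"dx": 0.027,"dy": -0.035,"dz": 0.215,"gripper": 0.4},{"ax": 0,"ay": 0,"az": -0.8,"dx": 0.027,"dy": -0.035,"dz": 0.228,"gripper": 0.4},{"ax": 0,"ay": 0,"az": -0.8,"dx": 0.027,"dy": -0.035,"dz": 0.228,"gripper": 0.4}]'

```text
time: 2.9
tool_pos: [0.5307, 0.0453, 0.0893]
ee_rot: [2.013, 2.412, -0.002]
force: [-0.2, 0.3, 0.3]
opening: 0.0528
gripper_force: 0.0
```

Run:
```python
from h import *
s=manip.sense(); im,d=cams.snapshot("wrist"); cv2.imwrite("pics/w2.png",im)
np.savez("w2pose.npz",p=s["tool_pos"],r=s["ee_rot"]);print(s["tool_pos"],s["ee_rot"],s["opening"],s["force"])
```

```text
[0.53066823 0.04531717 0.08926043] [ 2.01266923e+00  2.41218534e+00 -1.53712543e-03] 0.05284386671226981 [-0.15244014  0.32039643  0.28581867]
```

View pics/w2.png

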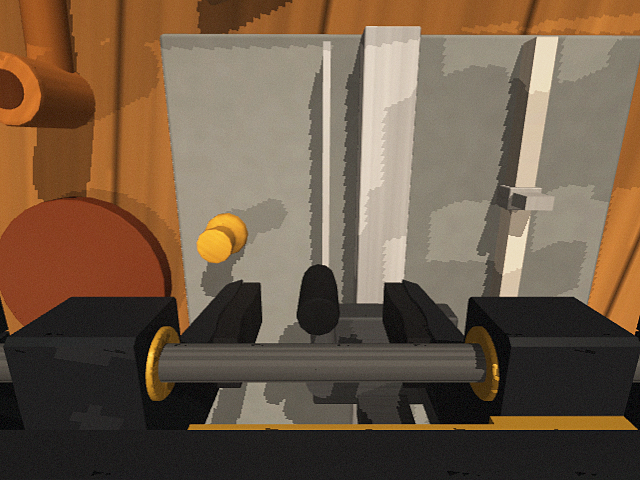

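The knob at (318,300) is centred between the fingers. Close on it.

arm_command --series '[{"ax": 0,"ay": 0,"az": 0,"dx": 0,"dy": 0,"dz": 0,"gripper": 1},{"ax": 0,"ay": 0,"az": 0,"dx": 0,"dy": 0,"dz": 0,"gripper": 1},{"ax": 0,"ay": 0,"az": 0,"dx": 0,"dy": 0,"dz": 0,"gripper": 1},{"ax": 0,"ay": 0,"az": 0,"dx": 0,"dy": 0,"dz": 0,"gripper": 1}]' --squeeze 30

```text
time: 3.45
tool_pos: [0.5304, 0.0463, 0.0896]
ee_rot: [-2.011, -2.413, 0.001]
force: [0.0, -0.5, 3.0]
opening: 0.0166
gripper_force: 30.0
```

arm_command --series '[{"ax": 0,"ay": 0,"az": 0,"dx": -0.001,"dy": -0.0113,"dz": 0,"gripper": 1},{"ax": 0,"ay": 0,"az": 0,"dx": -0.0042,"dy": -0.022,"dz": 0,"gripper": 1},{"ax": 0,"ay": 0,"az": 0,"dx": -0.0092,"dy": -0.032,"dz": 0,"gripper": 1},{"ax": 0,"ay": 0,"az": 0,"dx": -0.016,"dy": -0.041,"dz": 0,"gripper": 1},{"ax": 0,"ay": 0,"az": 0,"dx": -0.0246,"dy": -0.0485,"dz": 0,"gripper": 1},{"ax": 0,"ay": 0,"az": 0,"dx": -0.034,"dy": -0.054,"dz": 0,"gripper": 1},{"ax": 0,"ay": 0,"az": 0,"dx": -0.0445,"dy": -0.058,"dz": 0,"gripper": 1},{"ax": 0,"ay": 0,"az": 0,"dx": -0.053,"dy": -0.0595,"dz": 0,"gripper": 1}]'

```text
time: 4.45
tool_pos: [0.4828, -0.0157, 0.0896]
ee_rot: [2.01, 2.414, 0.006]
force: [5.5, 2.2, -3.2]
opening: 0.0164
gripper_force: 30.0
```

arm_command --series '[{"ax": 0,"ay": 0,"az": 0,"dx": 0,"dy": 0,"dz": 0,"gripper": 1}]'

```text
time: 4.58
tool_pos: [0.4829, -0.0168, 0.0896]
ee_rot: [2.012, 2.412, 0.004]
force: [6.0, -0.6, -3.4]
opening: 0.0166
gripper_force: 30.0
```

arm_command --series '[{"ax": 0,"ay": 0,"az": 0,"dx": 0,"dy": 0,"dz": 0,"gripper": 0.4},{"ax": 0,"ay": 0,"az": 0,"dx": 0,"dy": 0,"dz": 0,"gripper": 0.4},{"ax": 0,"ay": 0,"az": 0,"dx": 0,"dy": 0,"dz": -0.03,"gripper": 0.4},{"ax": 0,"ay": 0,"az": 0,"dx": 0,"dy": 0,"dz": -0.08,"gripper": 0.4},{"ax": 0,"ay": 0,"az": 0,"dx": -0.007,"dy": 0.05,"dz": -0.08,"gripper": 0.4},{"ax": 0,"ay": 0,"az": 0,"dx": -0.007,"dy": 0.1,"dz": -0.08,"gripper": 0.4},{"ax": 0,"ay": 0,"az": 0,"dx": -0.007,"dy": 0.124,"dz": -0.08,"gripper": 0.4},{"ax": 0,"ay": 0,"az": 0,"dx": -0.007,"dy": 0.124,"dz": -0.07,"gripper": 0.4}]'

```text
time: 5.58
tool_pos: [0.6056, -0.0002, 0.159]
ee_rot: [-2.011, -2.414, -0.002]
force: [-0.6, -1.0, -0.4]
opening: 0.0533
gripper_force: 0.0
```

Run:
```python
from h import *
s=manip.sense(); im,d=cams.snapshot("wrist"); cv2.imwrite("pics/w3.png",im)
np.savez("w3pose.npz",p=s["tool_pos"],r=s["ee_rot"]);print(s["tool_pos"],s["ee_rot"],s["opening"],s["force"])
```

```text
[ 6.05636611e-01 -2.07049293e-04  1.59034556e-01] [-2.01073901e+00 -2.41379484e+00 -1.66563128e-03] 0.05329817518685758 [-0.56690888 -1.00309561 -0.418774  ]
```

View pics/w3.png

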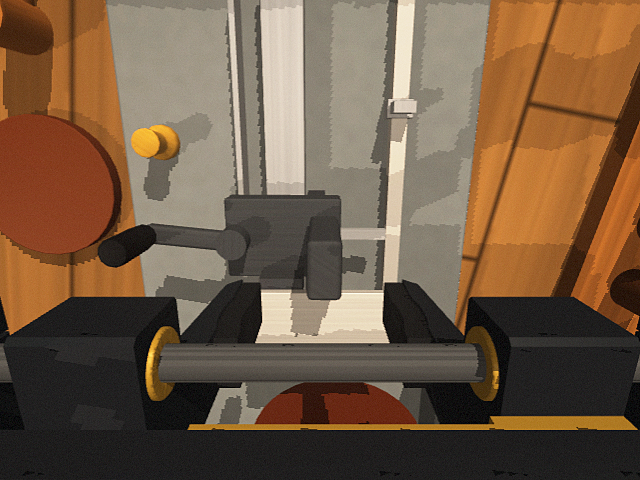

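The lever now points to the front (knob at 125,245). The fin top spans (308–341, 242–299), the pointer is at (388,234) and the clip top at (402,104).

Run:
```python
from h import *
p=np.load("w3pose.npz");C=cal("wrist",(p["p"],p["r"]))
Rz=R.from_euler('z',.1795).as_matrix()
im=cv2.imread("pics/w3.png");print(im[234,360:400].tolist()[::3]); g=cv2.cvtColor(im,cv2.COLOR_BGR2GRAY);print(g[222:248,370],g[92:125,402])
for n,u,v,z in [("finN",327,242,.135),("finS",324,298,.135),("ptr",385,234,.048),("clip",402,104,.048),("knob",112,254,.122)]:
    w=onz(C,[(u,v)],z)[0];print(n,w.round(4),(Rz.T@(w-p["p"])).round(4))
```

```text
[[159, 174, 190], [159, 177, 191], [155, 174, 187], [156, 169, 184], [160, 172, 187], [159, 173, 187], [162, 175, 191], [161, 175, 188], [157, 173, 188], [169, 198, 220], [168, 191, 215], [201, 229, 240], [199, 226, 239], [192, 223, 240]]
[130 128 130 133 125 133 166 166 181 175 176 176 177 178 176 174 178 168
 128 130 132 129 129 126 129 133] [231 230 229 230 233 220 188 191 181 207 205 206 202 203 203 204 204 208
 209 218 151  59 123 136 134 117 123 159 158 160 159 163 157]
finN [0.6062 0.0141 0.135 ] [ 0.0031  0.014  -0.024 ]
finS [ 0.6107 -0.0184  0.135 ] [ 0.0017 -0.0188 -0.024 ]
ptr [0.6555 0.0047 0.048 ] [ 0.05  -0.004 -0.111]
clip [0.6457 0.1003 0.048 ] [ 0.0574  0.0917 -0.111 ]
knob [ 0.4854 -0.0193  0.122 ] [-0.1217  0.0027 -0.037 ]
```

arm_command --series '[{"ax": 0,"ay": 0,"az": 0,"dx": -0.002,"dy": 0.002,"dz": 0.03,"gripper": 0.4},{"ax": 0,"ay": 0,"az": 0,"dx": -0.002,"dy": 0.002,"dz": 0.058,"gripper": 0.4},{"ax": 0,"ay": 0,"az": 0,"dx": -0.002,"dy": 0.002,"dz": 0.058,"gripper": 0.4},{"ax": 0,"ay": 0,"az": 0,"dx": -0.002,"dy": 0.002,"dz": 0.058,"gripper": 1},{"ax": 0,"ay": 0,"az": 0,"dx": -0.002,"dy": 0.002,"dz": 0.058,"gripper": 1},{"ax": 0,"ay": 0,"az": 0,"dx": -0.002,"dy": 0.002,"dz": 0.058,"gripper": 1},{"ax": 0,"ay": 0,"az": 0,"dx": -0.002,"dy": 0.002,"dz": 0.058,"gripper": 1}]'

```text
time: 6.5
tool_pos: [0.6074, -0.0027, 0.1021]
ee_rot: [2.011, 2.413, -0.0]
force: [-1.6, 0.0, 4.2]
opening: 0.0199
gripper_force: 30.0
```

Good grip. Slide 88 mm first, then look.

arm_command --series '[{"ax": 0,"ay": 0,"az": 0,"dx": 0.015,"dy": 0,"dz": 0,"gripper": 1},{"ax": 0,"ay": 0,"az": 0,"dx": 0.035,"dy": 0,"dz": 0,"gripper": 1},{"ax": 0,"ay": 0,"az": 0,"dx": 0.055,"dy": 0,"dz": 0,"gripper": 1},{"ax": 0,"ay": 0,"az": 0,"dx": 0.075,"dy": 0,"dz": 0,"gripper": 1},{"ax": 0,"ay": 0,"az": 0,"dx": 0.088,"dy": 0,"dz": 0,"gripper": 1},{"ax": 0,"ay": 0,"az": 0,"dx": 0.088,"dy": 0,"dz": 0,"gripper": 1},{"ax": 0,"ay": 0,"az": 0,"dx": 0.088,"dy": 0,"dz": 0,"gripper": 1}]'

```text
time: 7.38
tool_pos: [0.5916, 0.0856, 0.1021]
ee_rot: [-2.01, -2.414, -0.004]
force: [-1.4, 1.6, 6.6]
opening: 0.0199
gripper_force: 30.0
```

Run:
```python
from h import *
s=manip.sense(); im,d=cams.snapshot("wrist"); cv2.imwrite("pics/w4.png",im)
np.savez("w4pose.npz",p=s["tool_pos"],r=s["ee_rot"]);print(s["tool_pos"],s["ee_rot"],s["opening"],s["force"])
cr=im[130:330,340:540]
cv2.imwrite("pics/w4c.png",cv2.resize(cr,None,fx=3,fy=3,interpolation=2))
```

```text
[0.59163177 0.08560887 0.10208501] [-2.00955882 -2.41364037 -0.00358968] 0.01990826778054858 [-1.43767548  1.57375763  6.64632127]
```

View pics/w4c.png

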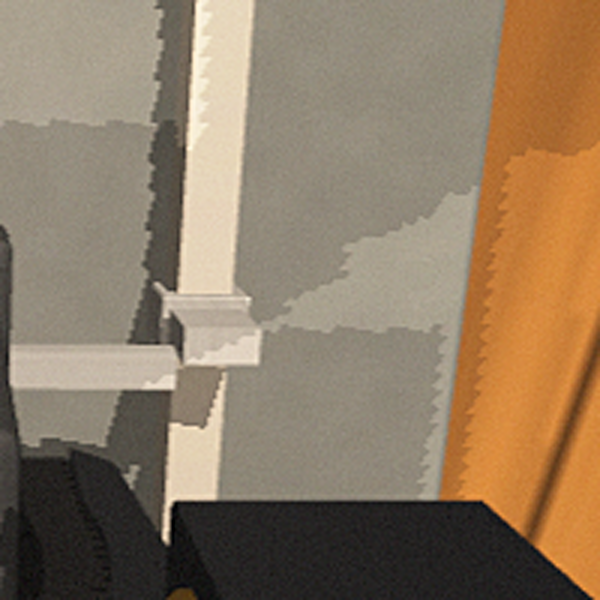

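The pointer's top face spans crop rows about 345–388, and the clip's top face about 328–366. I'll take the edge profiles.

Run:
```python
from h import *
p=np.load("w4pose.npz");C=cal("wrist",(p["p"],p["r"]))
Rz=R.from_euler('z',.1795).as_matrix()
g=cv2.cvtColor(cv2.imread("pics/w4.png"),cv2.COLOR_BGR2GRAY).astype(int)
print("ptr",g[240:264,378:392].mean(1).round().astype(int));print("clip",g[225:258,418:425].mean(1).round().astype(int));print("clip",g[225:258,405:412].mean(1).round().astype(int))
for n,u,v in [("p bot",385,259.5),("p top",385,246),("c bot",421,251.5),("c top",421,239)]:
    w=onz(C,[(u,v)],.048)[0];print(n,(Rz.T@(w-p["p"])).round(4))
```

```text
ptr [100 101 100  94  96 180 175 183 192 189 186 184 189 186 190 187 185 191
 201 181  87  86  85  84]
clip [139 146 150 155 198 175 176 173 161 156 160 165 170 168 184 186 184 206
 210 209 213 214 213 214 214 221 182 134 135 139 141 138 138]
clip [215 214 219 173 206 186 185 189 170 171 171 172 171 170 187 190 189 189
 189 189 188 188 202 202 208 222 195 123 126 130 130 130 129]
p bot [ 0.0405 -0.0059 -0.0541]
p top [ 0.0401  0.0031 -0.0541]
c bot [ 0.0629 -0.0005 -0.0541]
c top [ 0.0623  0.0077 -0.0541]
```

arm_command --series '[{"ax": 0,"ay": 0,"az": 0,"dx": 0.0055,"dy": 0,"dz": 0,"gripper": 1},{"ax": 0,"ay": 0,"az": 0,"dx": 0.0055,"dy": 0,"dz": 0,"gripper": 1},{"ax": 0,"ay": 0,"az": 0,"dx": 0.0055,"dy": 0,"dz": 0,"gripper": 1}]'

```text
time: 7.8
tool_pos: [0.5911, 0.0885, 0.1021]
ee_rot: [2.011, 2.412, 0.0]
force: [-0.8, -2.4, 6.2]
opening: 0.0198
gripper_force: 30.0
```

```bash
cat > chk.py <<'E'
from h import *
import sys
s=manip.sense(); im,d=cams.snapshot("wrist"); cv2.imwrite(sys.argv[1],im)
print(s["tool_pos"],s["ee_rot"],s["force"])
g=cv2.cvtColor(im,cv2.COLOR_BGR2GRAY).astype(int)
print("ptr",g[230:264,378:392].mean(1).round().astype(int));print("clip",g[230:264,418:425].mean(1).round().astype(int));print("clip",g[230:264,405:412].mean(1).round().astype(int))
E
python3 chk.py pics/w5.png
```

```text
[0.59109196 0.08853905 0.10207163] [2.01145237e+00 2.41158374e+00 2.06115664e-04] [-0.7603674  -2.38320018  6.18211702]
ptr [120 120 120 115 115 117 110 110 109 106 105 106 107  95 137 181 175 187
 193 188 184 188 187 190 190 187 188 189 210 136  87  92  88  90]
clip [147 150 160 185 171 171 171 160 156 159 164 169 166 192 216 216 213 215
 214 214 214 213 215 215 219 205 136 135 138 139 141 140 139 138]
clip [217 211 178 204 186 185 186 172 172 170 173 173 171 182 191 189 187 198
 212 215 216 215 216 216 221 205 125 124 130 129 128 128 130 129]
```

arm_command --series '[{"ax": 0,"ay": 0,"az": 0,"dx": 0.0026,"dy": 0,"dz": 0,"gripper": 1},{"ax": 0,"ay": 0,"az": 0,"dx": 0.0026,"dy": 0,"dz": 0,"gripper": 1},{"ax": 0,"ay": 0,"az": 0,"dx": 0.0026,"dy": 0,"dz": 0,"gripper": 1}]'

```text
time: 8.22
tool_pos: [0.5908, 0.0902, 0.1021]
ee_rot: [2.012, 2.41, -0.001]
force: [-0.9, -2.7, 7.4]
opening: 0.0197
gripper_force: 30.0
```

```bash
python3 chk.py pics/w6.png
```

```text
[0.59082057 0.09024726 0.10206821] [ 2.01163606e+00  2.41040866e+00 -8.85455556e-04] [-0.85336689 -2.67444569  7.4055171 ]
ptr [132 126 121 120 120 115 115 117 110 111 110 106 105  98 160 179 174 193
 192 188 186 188 187 190 190 188 187 197 209 115  80  89  95  95]
clip [136 139 144 147 147 200 169 166 166 164 160 152 162 168 169 165 205 215
 216 215 214 214 215 215 214 215 217 224 160 136 140 140 140 139]
clip [215 215 216 220 170 225 186 185 189 175 172 172 172 172 172 171 190 205
 203 212 217 217 216 216 216 216 217 226 156 125 129 131 129 129]
```

Run:
```python
from h import *
s=manip.sense();C=cal("wrist",(s["tool_pos"],s["ee_rot"]));Rz=R.from_euler('z',.1795).as_matrix()
g=cv2.GaussianBlur(cv2.cvtColor(cv2.imread("pics/w6.png"),cv2.COLOR_BGR2GRAY),(3,3),0).astype(float)
def edge(us):
    o=[]
    for u in us:
        c=g[250:266,u];k=np.argmin(np.diff(c)); dd=-np.diff(c)[max(k-1,0):k+2]; o.append((u,250+max(k-1,0)+.5+(dd*np.arange(len(dd))).sum()/dd.sum()))
    return o
for n,us in(("ptr",range(346,398,4)),("clip",range(400,428,3))):
    e=edge(us); w=onz(C,e,.048); L=(w-s["tool_pos"])@Rz
    print(n,[round(b,1) for a,b in e],(L[:,1]*1e3).round(1))
# strip direction: right edge of strip near top
for v in(10,60,110,160,210):
    print(v,np.argmax(np.abs(np.diff(g[v,395:440])))+395,end=" ")
```

```text
ptr [np.float64(258.7), np.float64(258.7), np.float64(258.7), np.float64(258.8), np.float64(258.7), np.float64(258.7), np.float64(258.7), np.float64(258.7), np.float64(258.7), np.float64(258.7), np.float64(258.7), np.float64(258.8), np.float64(258.7)] [-5.7 -5.7 -5.7 -5.7 -5.7 -5.6 -5.6 -5.6 -5.6 -5.6 -5.6 -5.7 -5.6]
clip [np.float64(258.1), np.float64(257.7), np.float64(257.7), np.float64(257.7), np.float64(257.7), np.float64(257.6), np.float64(257.7), np.float64(257.7), np.float64(257.7), np.float64(251.5)] [-5.2 -5.  -5.  -5.  -5.  -4.9 -4.9 -4.9 -4.9 -0.8]
10 430 60 418 110 405 160 402 210 399
```

arm_command --series '[{"ax": 0,"ay": 0,"az": 0,"dx": 0.001,"dy": 0,"dz": 0,"gripper": 1},{"ax": 0,"ay": 0,"az": 0,"dx": 0.001,"dy": 0,"dz": 0,"gripper": 1},{"ax": 0,"ay": 0,"az": 0,"dx": 0.001,"dy": 0,"dz": 0,"gripper": 1}]'

```text
time: 8.65
tool_pos: [0.5907, 0.0909, 0.1021]
ee_rot: [2.012, 2.41, -0.001]
force: [-0.5, -3.9, 8.1]
opening: 0.0195
gripper_force: 30.0
```

```bash
python3 chk.py pics/w7.png
```

```text
[0.59068598 0.09087859 0.10208622] [ 2.01161669e+00  2.40998636e+00 -1.47594341e-03] [-0.49183514 -3.8969259   8.06546617]
ptr [124 134 125 120 120 116 114 116 116 112 110 111 103  98 159 178 174 194
 192 188 185 188 189 190 190 191 193 194 218 118  81  84  93  96]
clip [136 136 140 144 148 150 194 165 165 170 164 154 151 163 168 168 165 218
 217 215 214 213 214 215 214 215 214 217 226 138 136 142 140 139]
clip [214 215 215 216 221 161 225 182 186 188 175 172 173 172 173 173 169 206
 218 217 215 215 217 216 217 216 216 218 231 128 125 130 131 128]
```

arm_command --series '[{"ax": 0,"ay": 0,"az": 0,"dx": 0,"dy": 0,"dz": 0,"gripper": 0.4},{"ax": 0,"ay": 0,"az": 0,"dx": 0,"dy": 0,"dz": 0,"gripper": 0.4},{"ax": 0,"ay": 0,"az": 0,"dx": 0,"dy": 0,"dz": -0.03,"gripper": 0.4},{"ax": 0,"ay": 0,"az": 0,"dx": 0,"dy": 0,"dz": -0.07,"gripper": 0.4},{"ax": 0,"ay": 0,"az": 0,"dx": 0.003,"dy": -0.06,"dz": -0.07,"gripper": 0.4},{"ax": 0,"ay": 0,"az": 0,"dx": 0.005,"dy": -0.115,"dz": -0.07,"gripper": 0.4},{"ax": 0,"ay": 0,"az": 0,"dx": 0.005,"dy": -0.1245,"dz": -0.06,"gripper": 0.4},{"ax": 0,"ay": 0,"az": 0,"dx": 0.005,"dy": -0.1245,"dz": -0.05,"gripper": 0.4}]'

```text
time: 9.7
tool_pos: [0.466, 0.0755, 0.1512]
ee_rot: [-2.01, -2.414, -0.0]
force: [0.6, -0.7, 0.6]
opening: 0.053
gripper_force: 0.0
```

Run:
```python
from h import *
s=manip.sense(); im,d=cams.snapshot("wrist"); cv2.imwrite("pics/w8.png",im)
C=cal("wrist",(s["tool_pos"],s["ee_rot"]));Rz=R.from_euler('z',.1795).as_matrix()
print(s["tool_pos"],s["force"])
# knob: near-black blob
g=im.max(2); m=(g<35).astype(np.uint8); m[290:]=0
n,l,st,ce=cv2.connectedComponentsWithStats(m)
for i in range(1,n):
    if st[i,4]>150: print(st[i],ce[i])
```

```text
[0.46601773 0.07554461 0.151242  ] [ 0.56283962 -0.74931586  0.62604431]
[484 233  53  57 795] [509.86037736 263.27798742]
```

View pics/w8.png

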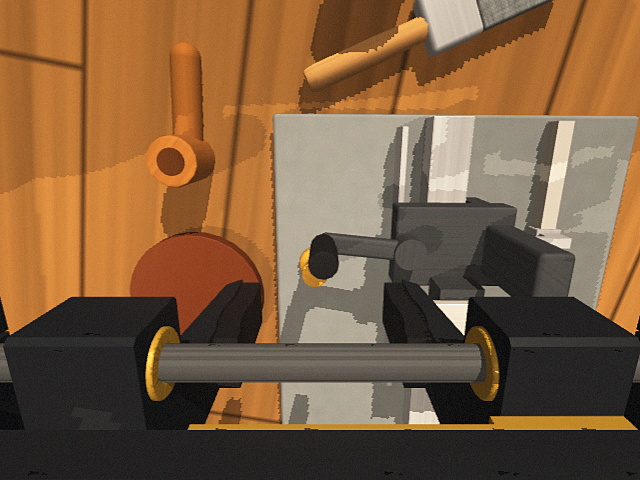

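The knob top is at (323,266), roughly centred. The tamper, at (312,268), sits below it.

Run:
```python
from h import *
s=manip.sense();C=cal("wrist",(s["tool_pos"],s["ee_rot"]))
w=onz(C,[(323,266)],.122)[0]; print(w,R.from_rotvec(s["ee_rot"]).as_matrix().T@(w-s["tool_pos"]))
```

```text
[0.46765208 0.07465442 0.122     ] [-0.00121541  0.00103752  0.02811021]
```

arm_command --series '[{"ax": 0,"ay": 0,"az": 0,"dx": -0.001,"dy": 0.001,"dz": 0.035,"gripper": 0.4},{"ax": 0,"ay": 0,"az": 0,"dx": -0.001,"dy": 0.001,"dz": 0.061,"gripper": 0.4},{"ax": 0,"ay": 0,"az": 0,"dx": -0.001,"dy": 0.001,"dz": 0.061,"gripper": 0.4},{"ax": 0,"ay": 0,"az": 0,"dx": -0.001,"dy": 0.001,"dz": 0.061,"gripper": 1},{"ax": 0,"ay": 0,"az": 0,"dx": -0.001,"dy": 0.001,"dz": 0.061,"gripper": 1},{"ax": 0,"ay": 0,"az": 0,"dx": -0.001,"dy": 0.001,"dz": 0.061,"gripper": 1},{"ax": 0,"ay": 0,"az": 0,"dx": -0.001,"dy": 0.001,"dz": 0.061,"gripper": 1}]'

```text
time: 10.62
tool_pos: [0.4669, 0.0742, 0.0908]
ee_rot: [-2.011, -2.413, 0.002]
force: [0.1, -0.6, 5.0]
opening: 0.0164
gripper_force: 30.0
```

arm_command --series '[{"ax": 0,"ay": 0,"az": 0,"dx": 0.01,"dy": 0.002,"dz": 0,"gripper": 1},{"ax": 0,"ay": 0,"az": 0,"dx": 0.0212,"dy": 0.0062,"dz": 0,"gripper": 1},{"ax": 0,"ay": 0,"az": 0,"dx": 0.0313,"dy": 0.0127,"dz": 0,"gripper": 1},{"ax": 0,"ay": 0,"az": 0,"dx": 0.04,"dy": 0.021,"dz": 0,"gripper": 1},{"ax": 0,"ay": 0,"az": 0,"dx": 0.0466,"dy": 0.031,"dz": 0,"gripper": 1},{"ax": 0,"ay": 0,"az": 0,"dx": 0.0513,"dy": 0.042,"dz": 0,"gripper": 1},{"ax": 0,"ay": 0,"az": 0,"dx": 0.0537,"dy": 0.0537,"dz": 0,"gripper": 1},{"ax": 0,"ay": 0,"az": 0,"dx": 0.054,"dy": 0.061,"dz": 0,"gripper": 1}]'

```text
time: 11.62
tool_pos: [0.5172, 0.1381, 0.0907]
ee_rot: [-2.011, -2.413, 0.004]
force: [-13.4, -1.7, 13.5]
opening: 0.0166
gripper_force: 30.0
```

arm_command --series '[{"ax": 0,"ay": 0,"az": 0,"dx": 0,"dy": 0.002,"dz": 0,"gripper": 1},{"ax": 0,"ay": 0,"az": 0,"dx": 0,"dy": 0.002,"dz": 0,"gripper": 1}]'

```text
time: 11.88
tool_pos: [0.5167, 0.1381, 0.0907]
ee_rot: [-2.009, -2.412, 0.009]
force: [-8.6, -1.8, 12.5]
opening: 0.0163
gripper_force: 30.0
```

arm_command --series '[{"ax": 0,"ay": 0,"az": 0,"dx": 0,"dy": -0.002,"dz": 0,"gripper": 0.4},{"ax": 0,"ay": 0,"az": 0,"dx": 0,"dy": -0.002,"dz": 0,"gripper": 0.4},{"ax": 0,"ay": 0,"az": 0,"dx": 0,"dy": -0.002,"dz": -0.04,"gripper": 0.4},{"ax": 0,"ay": 0,"az": 0,"dx": -0.02,"dy": 0.03,"dz": -0.09,"gripper": 0.2},{"ax": 0,"ay": 0,"az": 0,"dx": -0.04,"dy": 0.05,"dz": -0.14,"gripper": 0},{"ax": 0,"ay": 0,"az": 0,"dx": -0.04,"dy": 0.05,"dz": -0.16,"gripper": 0},{"ax": 0,"ay": 0,"az": 0,"dx": -0.04,"dy": 0.05,"dz": -0.16,"gripper": 0}]'

```text
time: 12.75
tool_pos: [0.5778, 0.1091, 0.2518]
ee_rot: [2.011, 2.411, 0.006]
force: [-0.1, 0.2, -0.7]
opening: 0.0845
gripper_force: 0.0
```

Run:
```python
from h import *
s=manip.sense(); im,d=cams.snapshot("wrist"); cv2.imwrite("pics/w9.png",im)
np.savez("w9pose.npz",p=s["tool_pos"],r=s["ee_rot"]);print(s["tool_pos"],s["ee_rot"],s["force"])
side,_=cams.snapshot("side");cv2.imwrite("pics/side9.png",side);sc,_=cams.snapshot("scene");cv2.imwrite("pics/scene9.png",sc)
cv2.imwrite("pics/w9c.png",cv2.resize(im[40:300,200:500],None,fx=2.3,fy=2.3,interpolation=2))
```

```text
[0.57776184 0.10911158 0.25178205] [2.01089986 2.41104913 0.00559632] [-0.08584254  0.2017332  -0.68940932]
```

View pics/w9c.png

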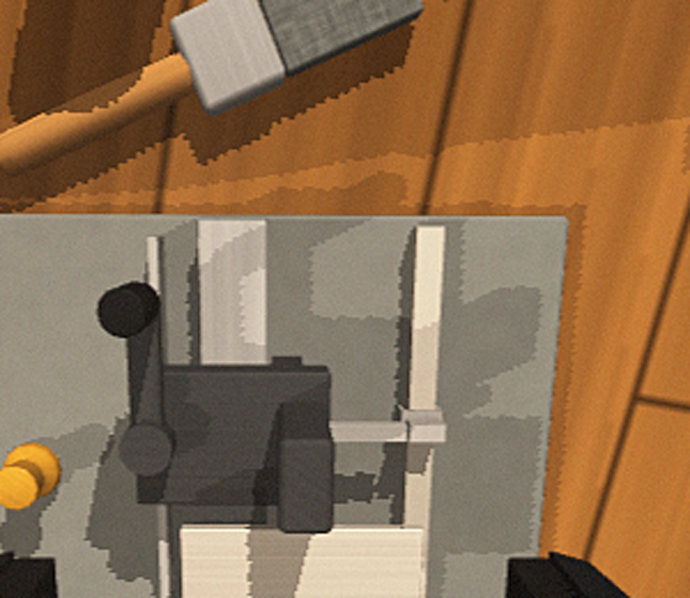

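The lever lies along the rail (hub (147,449), knob (125,311)), and the pointer meets the clip at row ~432. Next I'll check both numerically and measure the index arm.

Run:
```python
from h import *
p=np.load("w9pose.npz");C=cal("wrist",(p["p"],p["r"]));Rz=R.from_euler('z',.1795).as_matrix()
L=lambda u,v,z:(onz(C,[(200+u/2.3,40+v/2.3)],z)[0])@Rz
k,h,f=L(125,311,.122),L(147,449,.085),L(306,486,.135);print("knob",k,"hub",h,"fin",f,"angle",np.arctan2(-(k-f)[0]-.065,(k-f)[1]))
g=cv2.cvtColor(cv2.imread("pics/w9.png"),cv2.COLOR_BGR2GRAY).astype(int)
print("ptr",g[215:240,350:372].mean(1).round().astype(int));print("clip",g[215:240,382:392].mean(1).round().astype(int))
a=cv2.imread("pics/scene9.png")[265:385,220:400];b=cv2.imread("pics/side9.png")[140:215,240:360]
print(b.shape)
cv2.imwrite("pics/idx.png",np.vstack([cv2.resize(a,(510,340),interpolation=2),cv2.resize(b,(510,255),interpolation=2)]))
```

```text
knob [0.53489893 0.04363953 0.122     ] hub [ 0.53469829 -0.0156874   0.085     ] fin [ 0.59797117 -0.01591526  0.135     ] angle -0.03235832548598841
ptr [123 122 122 122 120 120 120 114 144 164 173 166 167 169 167 169 182 111
 106 109 109 107 112 111 112]
clip [171 178 184 154 170 168 161 153 149 155 197 195 194 194 194 195 203 138
 115 115 125 125 123 132 129]
(75, 120, 3)
```

View pics/idx.png

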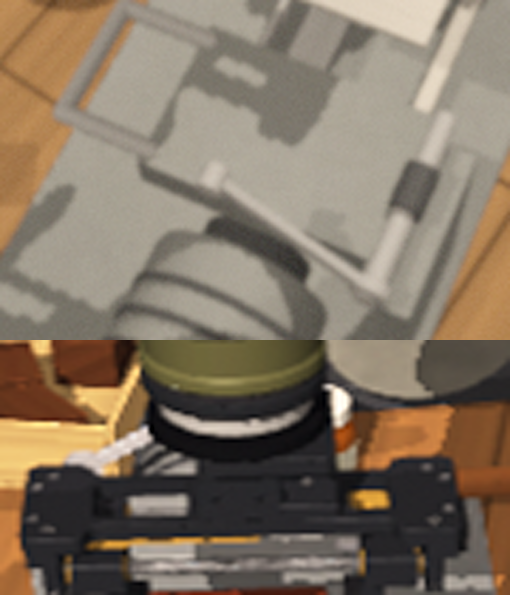

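The carriage and clip are aligned and the lever is at about 0. I've now viewed 11 pictures, one over the limit, so I'll rely on numbers alone from here. Next is the guard handle.

arm_command --series '[{"ax": 0,"ay": 0,"az": 0,"dx": -0.06,"dy": -0.02,"dz": -0.01,"gripper": 0.5},{"ax": 0,"ay": 0,"az": 0,"dx": -0.12,"dy": -0.05,"dz": -0.02,"gripper": 0.5},{"ax": 0,"ay": 0,"az": 0,"dx": -0.18,"dy": -0.08,"dz": -0.02,"gripper": 0.5},{"ax": 0,"ay": 0,"az": 0,"dx": -0.235,"dy": -0.105,"dz": -0.02,"gripper": 0.5},{"ax": 0,"ay": 0,"az": 0,"dx": -0.255,"dy": -0.111,"dz": -0.02,"gripper": 0.5},{"ax": 0,"ay": 0,"az": 0,"dx": -0.255,"dy": -0.111,"dz": 0.01,"gripper": 0.5},{"ax": 0,"ay": 0,"az": 0,"dx": -0.255,"dy": -0.111,"dz": 0.03,"gripper": 0.5},{"ax": 0,"ay": 0,"az": 0,"dx": -0.255,"dy": -0.111,"dz": 0.03,"gripper": 0.5}]'

```text
time: 13.9
tool_pos: [0.5112, -0.1617, 0.2181]
ee_rot: [-2.007, -2.411, 0.004]
force: [-0.6, -0.2, 0.7]
opening: 0.0438
gripper_force: 0.0
```

Run:
```python
from h import *
s=manip.sense(); im,d=cams.snapshot("wrist"); cv2.imwrite("pics/w10.png",im)
C=cal("wrist",(s["tool_pos"],s["ee_rot"]));print(s["tool_pos"],s["ee_rot"],s["opening"])
O,D=rays(C,[(u,v) for v in range(0,480,3) for u in range(0,640,3)])
z=d[0:480:3,0:640:3].ravel();P=O+D*z[:,None]
Rm=R.from_rotvec(s["ee_rot"]).as_matrix();L=(P-s["tool_pos"])@Rm
for lo,hi in((.165,.190),):
    m=(z>0)&(P[:,2]>lo)&(P[:,2]<hi)&(np.abs(L[:,1])<.045)&(np.abs(L[:,0])<.06)
    q=L[m];print(m.sum(),"bar y med",np.median(q[:,1]),"z",P[m][:,2].max(),np.histogram(q[:,1],bins=np.arange(-.045,.05,.005)),q[:,0].min(),q[:,0].max())
```

```text
[ 0.51123519 -0.16166407  0.21812294] [-2.00662352 -2.41081434  0.00390516] 0.043841667221800204
547 bar y med 0.0070543024495512705 z 0.1841934877170963 (array([  0,   0,   0,   0,   0,   0,   0,   0,  94, 114, 120,  39,  34,
        38,  43,  24,  20,  21]), array([-4.50000000e-02, -4.00000000e-02, -3.50000000e-02, -3.00000000e-02,
       -2.50000000e-02, -2.00000000e-02, -1.50000000e-02, -1.00000000e-02,
       -5.00000000e-03, -2.08166817e-17,  5.00000000e-03,  1.00000000e-02,
        1.50000000e-02,  2.00000000e-02,  2.50000000e-02,  3.00000000e-02,
        3.50000000e-02,  4.00000000e-02,  4.50000000e-02])) -0.046990004003616206 0.04399892103898175
```

arm_command --series '[{"ax": 0,"ay": 0,"az": 0,"dx": -0.001,"dy": 0.003,"dz": 0.03,"gripper": 0.5},{"ax": 0,"ay": 0,"az": 0,"dx": -0.001,"dy": 0.003,"dz": 0.059,"gripper": 0.5},{"ax": 0,"ay": 0,"az": 0,"dx": -0.001,"dy": 0.003,"dz": 0.059,"gripper": 0.5},{"ax": 0,"ay": 0,"az": 0,"dx": -0.001,"dy": 0.003,"dz": 0.059,"gripper": 1},{"ax": 0,"ay": 0,"az": 0,"dx": -0.001,"dy": 0.003,"dz": 0.059,"gripper": 1},{"ax": 0,"ay": 0,"az": 0,"dx": -0.001,"dy": 0.003,"dz": 0.059,"gripper": 1},{"ax": 0,"ay": 0,"az": 0,"dx": -0.001,"dy": 0.003,"dz": 0.059,"gripper": 1}]' --squeeze 40

```text
time: 14.82
tool_pos: [0.5145, -0.1631, 0.1616]
ee_rot: [-2.01, -2.412, 0.005]
force: [-7.0, -1.7, 6.8]
opening: 0.0064
gripper_force: 5.3
```

Run:
```python
from h import *
s=manip.sense();print(s["tool_pos"],s["ee_rot"],s["opening"],s["gripper_force"],s["force"])
# index arm from scene depth + guard plane (before lifting)
im,d=cams.snapshot("scene");C=cal("scene")
vv,uu=np.mgrid[260:400,220:420];O,D=rays(C,np.c_[uu.ravel(),vv.ravel()]);P=O+D*d[vv,uu].ravel()[:,None]
yaw=.1795;Rz=R.from_euler('z',yaw).as_matrix();o=np.array([.6057,-.1000,0])
L=(P-o)@Rz+[.0107,.0097,0]     # sander axes
m=(np.abs(L[:,1]+.1)<.008)&(L[:,2]>.18)&(L[:,0]>-.02)&(L[:,0]<.13)
q=L[m];print(m.sum(),np.round(q[:,[0,1]].mean(0),4))
for a in np.arange(-.02,.13,.015):
    k=(q[:,0]>=a)&(q[:,0]<a+.015)
    if k.sum():print(round(a,3),k.sum(),q[k].mean(0).round(4),q[k,2].max().round(4))
k=(q[:,0]>.03)&(q[:,0]<.11);sl=np.polyfit(q[k,0],q[k,2],1);print("arm pitch",np.arctan(-sl[0]),sl)
m=(np.abs(L[:,1]+.035)<.03)&(L[:,2]>.16)&(L[:,2]<.2)&(L[:,0]>-.02)&(L[:,0]<.1);print("guard",m.sum(),np.polyfit(L[m,0],L[m,2],1))
```

```text
[ 0.51453441 -0.16310351  0.16163103] [-2.01045397 -2.41168303  0.00499562] 0.006373132036569444 5.318116396665573 [-7.04575942 -1.71905515  6.83358406]
512 [ 0.073  -0.1022]
0.01 37 [ 0.0221 -0.102   0.2481] 0.2518
0.025 88 [ 0.0314 -0.1021  0.2449] 0.2522
0.04 62 [ 0.0472 -0.1023  0.2321] 0.2406
0.055 61 [ 0.0624 -0.1024  0.2213] 0.229
0.07 59 [ 0.0774 -0.1026  0.2112] 0.2182
0.085 58 [ 0.0924 -0.1027  0.2007] 0.2096
0.1 62 [ 0.1081 -0.1026  0.1897] 0.199
0.115 85 [ 0.1224 -0.1015  0.1862] 0.1915
arm pitch 0.6135719326686472 [-0.70424897  0.26566912]
guard 2344 [-0.00122029  0.1798285 ]
```

arm_command --series '[{"ax": 0,"ay": 0,"az": 0,"dx": 0,"dy": 0,"dz": 0,"gripper": 1},{"ax": 0,"ay": 0,"az": 0,"dx": 0,"dy": 0,"dz": 0,"gripper": 1}]'

```text
time: 15.12
tool_pos: [0.5148, -0.1632, 0.1627]
ee_rot: [-2.011, -2.413, 0.005]
force: [-6.6, -0.0, 13.8]
opening: 0.0003
gripper_force: 7.0
```

Run:
```python
from h import *
s=manip.sense(); im,d=cams.snapshot("wrist"); cv2.imwrite("pics/w11.png",im)
C=cal("wrist",(s["tool_pos"],s["ee_rot"]));Rm=R.from_rotvec(s["ee_rot"]).as_matrix()
print(Rm.T@s["force"],s["ft_torque"])
vv,uu=np.mgrid[0:480:2,0:640:2];O,D=rays(C,np.c_[uu.ravel(),vv.ravel()]);z=d[vv,uu].ravel();P=O+D*z[:,None];L=(P-s["tool_pos"])@Rm
m=(z>0)&(P[:,2]>.165)&(P[:,2]<.195)&(np.abs(L[:,1])<.05)&(np.abs(L[:,0])<.06)
q=L[m]
for a in np.arange(-.06,.06,.01):
    k=(q[:,0]>=a)&(q[:,0]<a+.01)
    if k.any(): print(round(a,2),k.sum(),np.percentile(q[k,1],[0,5,50,95,100]).round(4),P[m][k,2].min().round(3),P[m][k,2].max().round(3))
```

```text
[  1.14833834  -6.55834431 -13.74014991] [-0.12733378  1.20618428  0.00132664]
-0.05 1 [0.0005 0.0005 0.0005 0.0005 0.0005] 0.181 0.181
-0.03 1 [0.0005 0.0005 0.0005 0.0005 0.0005] 0.183 0.183
-0.02 6 [0.0005 0.0005 0.0005 0.0005 0.0005] 0.182 0.183
-0.01 11 [0.0004 0.0004 0.0004 0.0004 0.0004] 0.189 0.19
0.0 198 [-0.0139 -0.0109  0.0004  0.0106  0.0143] 0.178 0.195
0.01 170 [-0.0132 -0.0088 -0.0004  0.0095  0.0139] 0.176 0.195
0.02 158 [-0.0065 -0.0064 -0.0008  0.0046  0.0047] 0.177 0.184
0.03 470 [-0.0064 -0.0046  0.0151  0.0464  0.0499] 0.177 0.184
0.04 595 [-0.0063 -0.0023  0.0212  0.0469  0.05  ] 0.175 0.184
```

arm_command --series '[{"ax": 0,"ay": 0,"az": 0,"dx": 0,"dy": 0,"dz": 0,"gripper": 0.5},{"ax": 0,"ay": 0,"az": 0,"dx": 0,"dy": 0,"dz": 0,"gripper": 0.5},{"ax": 0,"ay": 0,"az": 0,"dx": 0,"dy": 0,"dz": 0,"gripper": 0.5},{"ax": 0,"ay": 0,"az": 0,"dx": 0,"dy": 0,"dz": 0,"gripper": 0.5}]'

```text
time: 15.68
tool_pos: [0.5158, -0.1626, 0.1611]
ee_rot: [-2.011, -2.413, 0.001]
force: [-0.7, 0.0, 1.4]
opening: 0.0379
gripper_force: 0.0
```

```bash
cat > bar.py <<'E'
from h import *
s=manip.sense(); im,d=cams.snapshot("wrist")
C=cal("wrist",(s["tool_pos"],s["ee_rot"]));Rm=R.from_rotvec(s["ee_rot"]).as_matrix()
print(s["tool_pos"],s["force"],s["opening"],s["gripper_force"])
vv,uu=np.mgrid[0:480:2,0:640:2];O,D=rays(C,np.c_[uu.ravel(),vv.ravel()]);z=d[vv,uu].ravel();P=O+D*z[:,None];L=(P-s["tool_pos"])@Rm
for a in np.arange(-.06,.08,.01):
    k=(z>0)&(L[:,0]>=a)&(L[:,0]<a+.01)&(np.abs(L[:,1])<.022)&(L[:,2]<.02)
    if k.any(): print(round(a,2),k.sum(),"y",np.percentile(L[k,1],[0,50,100]).round(4),"z",P[k,2].min().round(3),P[k,2].max().round(3))
E
python3 bar.py
python3 - <<'E'
from h import *
im,d=cams.snapshot("scene");C=cal("scene");s=manip.sense()
vv,uu=np.mgrid[230:400,200:420];O,D=rays(C,np.c_[uu.ravel(),vv.ravel()]);P=O+D*d[vv,uu].ravel()[:,None]
Rm=R.from_rotvec(s["ee_rot"]).as_matrix();L=(P-s["tool_pos"])@Rm
m=(np.abs(L[:,0])<.08)&(np.abs(L[:,1])<.02)&(P[:,2]>.15)&(P[:,2]<.2)
for a in np.arange(-.08,.08,.01):
    k=m&(L[:,0]>=a)&(L[:,0]<a+.01)
    if k.any():print(round(a,2),k.sum(),L[k,1].mean().round(4),P[k,2].min().round(4),P[k,2].max().round(4))
E
```

```text
[ 0.51582626 -0.16261813  0.16107483] [-0.72012662  0.03289901  1.42028607] 0.03793963147929832 0.0
-0.05 57 y [-0.0051  0.0088  0.0217] z 0.181 0.184
-0.03 8 y [-0.0068  0.0032  0.0041] z 0.177 0.18
-0.02 134 y [-0.0078 -0.0013  0.0041] z 0.176 0.184
-0.01 299 y [-0.0216 -0.0013  0.0216] z 0.177 0.227
0.0 528 y [-0.022 -0.003  0.022] z 0.178 0.227
0.01 654 y [-0.022  -0.0013  0.0219] z 0.177 0.273
0.02 5802 y [-0.022  -0.0001  0.022 ] z 0.178 0.288
0.03 294 y [-0.0072  0.0028  0.0218] z 0.178 0.184
0.04 311 y [-0.007   0.0077  0.022 ] z 0.176 0.184
-0.05 66 0.0078 0.1753 0.1855
-0.04 57 0.0038 0.1792 0.1863
-0.03 41 -0.0002 0.1766 0.1859
-0.02 38 -0.0003 0.1753 0.1852
-0.01 36 -0.002 0.1754 0.1996
-0.0 7 -0.0064 0.1799 0.1882
0.01 5 -0.0039 0.182 0.1844
0.03 9 -0.0039 0.1807 0.1845
0.04 3 -0.0055 0.1789 0.1814
```

The bar lies properly between the fingers but slipped below the pads when they closed. I'll go 5 mm lower and regrip with less force.

arm_command --series '[{"ax": 0,"ay": 0,"az": 0,"dx": 0,"dy": -0.001,"dz": 0.005,"gripper": 0.5},{"ax": 0,"ay": 0,"az": 0,"dx": 0,"dy": -0.001,"dz": 0.005,"gripper": 0.5},{"ax": 0,"ay": 0,"az": 0,"dx": 0,"dy": -0.001,"dz": 0.005,"gripper": 0.8},{"ax": 0,"ay": 0,"az": 0,"dx": 0,"dy": -0.001,"dz": 0.005,"gripper": 0.8},{"ax": 0,"ay": 0,"az": 0,"dx": 0,"dy": -0.001,"dz": 0.005,"gripper": 1},{"ax": 0,"ay": 0,"az": 0,"dx": 0,"dy": -0.001,"dz": 0.005,"gripper": 1},{"ax": 0,"ay": 0,"az": 0,"dx": 0,"dy": -0.001,"dz": 0.005,"gripper": 1}]' --squeeze 25

```text
time: 16.65
tool_pos: [0.5141, -0.163, 0.1564]
ee_rot: [-2.011, -2.412, 0.003]
force: [-5.2, -1.4, 4.2]
opening: 0.011
gripper_force: 25.0
```

```bash
python3 bar.py|head -3
```

```text
[ 0.51406202 -0.16299656  0.15640082] [-5.23863298 -1.37927519  4.21960989] 0.010984539650190497 25.00209867954254
-0.05 74 y [-0.005   0.0064  0.0178] z 0.179 0.183
-0.04 50 y [-0.0049  0.0041  0.0174] z 0.181 0.184
```

arm_command --series '[{"ax": 0,"ay": 0,"az": 0,"dx": 0,"dy": 0.0003,"dz": -0.0105,"gripper": 1},{"ax": 0,"ay": 0,"az": 0,"dx": 0,"dy": 0.001,"dz": -0.021,"gripper": 1},{"ax": 0,"ay": 0,"az": 0,"dx": 0,"dy": 0.0024,"dz": -0.0314,"gripper": 1},{"ax": 0,"ay": 0,"az": 0,"dx": 0,"dy": 0.0042,"dz": -0.0417,"gripper": 1},{"ax": 0,"ay": 0,"az": 0,"dx": 0,"dy": 0.0042,"dz": -0.0417,"gripper": 1}]'

```text
time: 17.32
tool_pos: [0.5181, -0.1623, 0.1989]
ee_rot: [-2.011, -2.412, 0.003]
force: [-5.4, -0.7, -4.8]
opening: 0.0104
gripper_force: 24.8
```

```bash
cat > ga.py <<'E'
from h import *
s=manip.sense();print(s["tool_pos"],s["force"],s["opening"],s["gripper_force"])
im,d=cams.snapshot("scene");C=cal("scene")
vv,uu=np.mgrid[230:400,200:440];O,D=rays(C,np.c_[uu.ravel(),vv.ravel()]);P=O+D*d[vv,uu].ravel()[:,None]
Rz=R.from_euler('z',.1795).as_matrix();L=(P-[.6057,-.1000,0])@Rz+[.0107,.0097,0]
f=lambda m:(lambda p:(round(float(np.arctan(-p[0])),4),p.round(4),int(m.sum())))(np.polyfit(L[m,0],L[m,2],1))
r=np.hypot(L[:,0]-.12,L[:,2]-.178);th=np.arctan2(L[:,2]-.178,.12-L[:,0])
b=(np.abs(L[:,1]+.035)<.042)&(r>.05)&(r<.145)&(np.abs(th-.0)<1)
for _ in range(3):
    t0=np.median(th[b]);b=(np.abs(L[:,1]+.035)<.042)&(r>.05)&(r<.145)&(np.abs(th-t0)<.07)
print("guard",f(b)); a=(np.abs(L[:,1]+.1025)<.005)&(r>.03)&(r<.1)&(th>.4)&(th<.85)&(L[:,2]>.19);print("arm",f(a))
E
python3 ga.py
```

```text
[ 0.51811762 -0.16233149  0.19885984] [-5.36926485 -0.69548994 -4.78186881] 0.010364006277258192 24.75675255060196
guard (0.1953, array([-0.1978,  0.2038]), 2705)
arm (0.5964, array([-0.6788,  0.2638]), 228)
```

arm_command --series '[{"ax": 0,"ay": 0,"az": 0,"dx": 0,"dy": 0.002,"dz": -0.0143,"gripper": 1},{"ax": 0,"ay": 0,"az": 0,"dx": 0,"dy": 0.006,"dz": -0.0283,"gripper": 1},{"ax": 0,"ay": 0,"az": 0,"dx": 0,"dy": 0.011,"dz": -0.042,"gripper": 1},{"ax": 0,"ay": 0,"az": 0,"dx": 0,"dy": 0.0175,"dz": -0.0553,"gripper": 1},{"ax": 0,"ay": 0,"az": 0,"dx": 0,"dy": 0.0245,"dz": -0.067,"gripper": 1},{"ax": 0,"ay": 0,"az": 0,"dx": 0,"dy": 0.0315,"dz": -0.0775,"gripper": 1},{"ax": 0,"ay": 0,"az": 0,"dx": 0,"dy": 0.0315,"dz": -0.0775,"gripper": 1}]'

```text
time: 18.25
tool_pos: [0.5497, -0.1566, 0.2774]
ee_rot: [-2.011, -2.413, 0.003]
force: [-8.1, -1.3, -1.8]
opening: 0.0075
gripper_force: 20.8
```

```bash
python3 ga.py
python3 - <<'E'
from h import *
# bar height from wrist depth
s=manip.sense(); im,d=cams.snapshot("wrist");C=cal("wrist",(s["tool_pos"],s["ee_rot"]));Rm=R.from_rotvec(s["ee_rot"]).as_matrix()
vv,uu=np.mgrid[0:480:2,0:640:2];O,D=rays(C,np.c_[uu.ravel(),vv.ravel()]);z=d[vv,uu].ravel();P=O+D*z[:,None];L=(P-s["tool_pos"])@Rm
k=(z>0)&(L[:,0]>.025)&(L[:,0]<.042)&(np.abs(L[:,1])<.012)&(L[:,2]<.0);print(k.sum(),"bar top",np.percentile(P[k,2],[50,90,99]) if k.any() else 0)
E
```

```text
[ 0.54970432 -0.15664628  0.27744711] [-8.07568696 -1.27289867 -1.7679925 ] 0.0075469672366504734 20.752026736736298
guard (0.5921, array([-0.6727,  0.2613]), 2657)
arm (0.5936, array([-0.6748,  0.2634]), 229)
1190 bar top [0.3755141  0.38297135 0.38564566]
```

The guard is in line (0.592 against 0.594), but the bar is creeping out of the pads (opening 11 → 7.5 mm). I'll lower it and take a deeper, tilted grip.

arm_command --series '[{"ax": 0,"ay": 0,"az": 0,"dx": 0,"dy": -0.0125,"dz": 0.0165,"gripper": 1},{"ax": 0,"ay": 0,"az": 0,"dx": 0,"dy": -0.0217,"dz": 0.0354,"gripper": 1},{"ax": 0,"ay": 0,"az": 0,"dx": 0,"dy": -0.029,"dz": 0.055,"gripper": 1},{"ax": 0,"ay": 0,"az": 0,"dx": 0,"dy": -0.034,"dz": 0.0755,"gripper": 1},{"ax": 0,"ay": 0,"az": 0,"dx": 0,"dy": -0.037,"dz": 0.096,"gripper": 1},{"ax": 0,"ay": 0,"az": 0,"dx": 0,"dy": -0.0385,"dz": 0.117,"gripper": 1},{"ax": 0,"ay": 0,"az": 0,"dx": 0,"dy": -0.0385,"dz": 0.118,"gripper": 1}]'

```text
time: 19.23
tool_pos: [0.5172, -0.1626, 0.1626]
ee_rot: [2.005, 2.408, 0.007]
force: [-7.0, 1.1, 25.7]
opening: 0.0001
gripper_force: 13.4
```

```bash
python3 ga.py
```

```text
[ 0.51716204 -0.16263862  0.16255227] [-7.00084301  1.07322993 25.68831342] 6.467665079582777e-05 13.366442620754242
guard (-0.0012, array([0.0012, 0.1797]), 2446)
arm (0.5911, array([-0.6712,  0.2632]), 231)
```

arm_command --series '[{"ax": 0,"ay": 0,"az": 0,"dx": 0,"dy": 0,"dz": 0,"gripper": 0.5},{"ax": 0,"ay": 0,"az": 0,"dx": 0,"dy": 0,"dz": 0,"gripper": 0.5},{"ax": 0,"ay": 0,"az": 0,"dx": 0,"dy": 0,"dz": 0,"gripper": 0.5},{"ax": 0,"ay": 0,"az": 0,"dx": 0,"dy": 0,"dz": 0,"gripper": 0.5}]'

```text
time: 19.77
tool_pos: [0.5141, -0.163, 0.1586]
ee_rot: [2.009, 2.412, 0.003]
force: [-0.3, 0.3, -0.0]
opening: 0.0384
gripper_force: 0.0
```

```bash
python3 bar.py
```

```text
[ 0.51405396 -0.16301774  0.15862242] [-0.30264666  0.26818171 -0.013158  ] 0.03840329901372363 0.0
-0.05 79 y [-0.0051  0.0088  0.0216] z 0.179 0.184
-0.04 33 y [-0.0032  0.0096  0.0214] z 0.182 0.184
-0.03 1 y [0.0058 0.0058 0.0058] z 0.179 0.179
-0.02 130 y [-0.0059  0.0004  0.0195] z 0.176 0.221
-0.01 286 y [-0.0215 -0.0004  0.0217] z 0.177 0.225
0.0 545 y [-0.022  -0.0004  0.022 ] z 0.177 0.225
0.01 638 y [-0.0219  0.0001  0.0219] z 0.177 0.271
0.02 5830 y [-0.022 -0.     0.022] z 0.176 0.285
0.03 290 y [-0.0054  0.004   0.022 ] z 0.177 0.184
0.04 293 y [-0.0053  0.0084  0.022 ] z 0.175 0.184
```

arm_command --series '[{"ax": -10,"ay": 0,"az": 0,"dx": 0,"dy": 0.0037,"dz": 0.0013,"gripper": 0.5},{"ax": -20,"ay": 0,"az": 0,"dx": 0,"dy": 0.0079,"dz": 0.0022,"gripper": 0.5},{"ax": -30,"ay": 0,"az": 0,"dx": 0,"dy": 0.0125,"dz": 0.0023,"gripper": 0.5},{"ax": -30,"ay": 0,"az": 0,"dx": 0,"dy": 0.0125,"dz": 0.0023,"gripper": 0.5},{"ax": -30,"ay": 0,"az": 0,"dx": 0,"dy": 0.0125,"dz": 0.0023,"gripper": 0.5}]'

```text
time: 20.45
tool_pos: [0.5101, -0.1588, 0.1412]
ee_rot: [1.818, 2.238, 0.421]
force: [6.7, 3.1, -1.9]
opening: 0.0442
gripper_force: 2.5
```

```bash
python3 bar.py
python3 - <<'E'
from h import *
s=manip.sense();print(s["ee_rot"],R.from_rotvec(s["ee_rot"]).as_matrix()[:,2],s["joint_pos"].round(2))
E
```

```text
[ 0.51010592 -0.15878569  0.14123639] [ 6.67405955  3.06955796 -1.89965602] 0.0442454042528504 2.507365196943283
-0.05 109 y [0.0092 0.0157 0.022 ] z 0.176 0.183
-0.04 152 y [0.0092 0.0144 0.0219] z 0.176 0.184
-0.03 20 y [0.0106 0.0154 0.0188] z 0.179 0.183
-0.02 10 y [0.0097 0.0108 0.021 ] z 0.175 0.182
-0.01 187 y [0.0097 0.0155 0.022 ] z 0.174 0.21
0.0 217 y [0.0101 0.0166 0.022 ] z 0.175 0.21
0.01 666 y [-0.0219  0.0084  0.022 ] z 0.174 0.253
0.02 5863 y [-0.022   0.0007  0.022 ] z 0.174 0.267
0.03 214 y [0.0105 0.016  0.022 ] z 0.174 0.183
0.04 36 y [0.0132 0.0177 0.0218] z 0.176 0.182
[1.81557345 2.23716531 0.42591428] [ 0.35438073  0.08015374 -0.93165963] [ 0.84  0.75 -0.81  2.21  1.59  0.34 -1.04]
```

arm_command --series '[{"ax": 0,"ay": 0,"az": 0,"dx": 0,"dy": 0,"dz": 0,"gripper": 0.5},{"ax": 0,"ay": 0,"az": 0,"dx": 0,"dy": 0,"dz": 0,"gripper": 0.5}]'

```text
time: 20.75
tool_pos: [0.5098, -0.1589, 0.1411]
ee_rot: [1.819, 2.239, 0.42]
force: [12.6, 2.2, 7.3]
opening: 0.0439
gripper_force: 7.4
```

Run:
```python
from h import *
s=manip.sense();Rm=R.from_rotvec(s["ee_rot"]).as_matrix();print(s["tool_pos"],Rm.round(3),s["joint_pos"].round(2),s["force"])
bar=np.array([.5143,-.163,.178]);print("bar in tool",Rm.T@(bar-s["tool_pos"]))
```

```text
[ 0.50982262 -0.15885309  0.14106227] [[-0.206  0.914  0.35 ]
 [ 0.979  0.19   0.079]
 [ 0.005  0.359 -0.933]] [ 0.83  0.75 -0.8   2.21  1.57  0.34 -1.03] [12.61583321  2.1966154   7.30956309]
bar in tool [-0.00478683  0.01655129 -0.03323824]
```

arm_command --series '[{"ax": 0,"ay": 0,"az": 0,"dx": 0,"dy": 0.008,"dz": -0.004,"gripper": 0.5},{"ax": 0,"ay": 0,"az": 0,"dx": 0,"dy": 0.0165,"dz": -0.008,"gripper": 0.5},{"ax": 0,"ay": 0,"az": 0,"dx": 0,"dy": 0.0165,"dz": -0.008,"gripper": 0.5}]'

```text
time: 21.12
tool_pos: [0.5139, -0.1586, 0.15]
ee_rot: [1.83, 2.245, 0.402]
force: [0.3, 1.0, 0.8]
opening: 0.044
gripper_force: 0.0
```

```bash
cat > bt.py <<'E'
from h import *
s=manip.sense();Rm=R.from_rotvec(s["ee_rot"]).as_matrix();print(s["tool_pos"],"tilt",np.degrees(np.arccos(-Rm[2,2])),s["joint_pos"].round(2),s["force"])
bar=np.array([.5143,-.163,.178]);print("bar in tool",Rm.T@(bar-s["tool_pos"]))
E
python3 bt.py
```

```text
[ 0.51386688 -0.15857311  0.15002623] tilt 20.115065972926686 [ 0.81  0.72 -0.78  2.18  1.4   0.33 -0.88] [0.2745476  1.04101374 0.75179345]
bar in tool [-0.0042915   0.00918544 -0.02644858]
```

arm_command --series '[{"ax": 0,"ay": 0,"az": 0,"dx": -0.004,"dy": 0.009,"dz": -0.001,"gripper": 0.5},{"ax": 0,"ay": 0,"az": 0,"dx": -0.004,"dy": 0.009,"dz": -0.001,"gripper": 0.5},{"ax": 0,"ay": 0,"az": 0,"dx": -0.004,"dy": 0.009,"dz": -0.001,"gripper": 0.5},{"ax": 0,"ay": 0,"az": 0,"dx": -0.004,"dy": 0.009,"dz": -0.001,"gripper": 0.5}]'

```text
time: 21.62
tool_pos: [0.5211, -0.1609, 0.1532]
ee_rot: [1.832, 2.247, 0.401]
force: [-0.6, 0.2, 0.5]
opening: 0.0438
gripper_force: 0.0
```

```bash
python3 bt.py
```

```text
[ 0.52111074 -0.16087048  0.15315768] tilt 19.981310378148425 [ 0.82  0.73 -0.8   2.15  1.33  0.35 -0.8 ] [-0.56777351  0.15558167  0.4832071 ]
bar in tool [-0.00057339  0.00181582 -0.02577666]
```

Converged: tilt 20°, with the bar 26 mm behind the tip. Grip with 40 N.

arm_command --series '[{"ax": 0,"ay": 0,"az": 0,"dx": 0,"dy": 0.001,"dz": 0,"gripper": 0.8},{"ax": 0,"ay": 0,"az": 0,"dx": 0,"dy": 0.001,"dz": 0,"gripper": 0.8},{"ax": 0,"ay": 0,"az": 0,"dx": 0,"dy": 0.001,"dz": 0,"gripper": 1},{"ax": 0,"ay": 0,"az": 0,"dx": 0,"dy": 0.001,"dz": 0,"gripper": 1},{"ax": 0,"ay": 0,"az": 0,"dx": 0,"dy": 0.001,"dz": 0,"gripper": 1},{"ax": 0,"ay": 0,"az": 0,"dx": 0,"dy": 0.001,"dz": 0,"gripper": 1}]' --squeeze 40

```text
time: 22.38
tool_pos: [0.5226, -0.1607, 0.1538]
ee_rot: [1.832, 2.246, 0.402]
force: [0.5, -0.4, 0.8]
opening: 0.0108
gripper_force: 40.0
```

```bash
python3 bt.py
```

```text
[ 0.52261723 -0.16072308  0.15383505] tilt 20.028055409169664 [ 0.82  0.73 -0.8   2.15  1.32  0.35 -0.8 ] [ 0.48181901 -0.4460552   0.82235456]
bar in tool [-0.0004214   0.00019064 -0.02565329]
```

arm_command --series '[{"ax": 0,"ay": 0,"az": 0,"dx": 0,"dy": 0.003,"dz": -0.0073,"gripper": 1},{"ax": 0,"ay": 0,"az": 0,"dx": 0,"dy": 0.0059,"dz": -0.0146,"gripper": 1},{"ax": 0,"ay": 0,"az": 0,"dx": 0,"dy": 0.0094,"dz": -0.0217,"gripper": 1},{"ax": 0,"ay": 0,"az": 0,"dx": 0,"dy": 0.013,"dz": -0.0287,"gripper": 1},{"ax": 0,"ay": 0,"az": 0,"dx": 0,"dy": 0.021,"dz": -0.0423,"gripper": 1},{"ax": 0,"ay": 0,"az": 0,"dx": 0,"dy": 0.0301,"dz": -0.0552,"gripper": 1},{"ax": 0,"ay": 0,"az": 0,"dx": 0,"dy": 0.0301,"dz": -0.0552,"gripper": 1}]'

```text
time: 23.25
tool_pos: [0.5308, -0.1593, 0.2154]
ee_rot: [1.833, 2.247, 0.4]
force: [1.7, 1.2, -7.1]
opening: 0.0104
gripper_force: 40.0
```

```bash
python3 bt.py; python3 ga.py
```

```text
[ 0.53078036 -0.15929808  0.21535679] tilt 19.912919957923243 [ 0.93  0.67 -0.99  2.06  1.    0.51 -0.51] [ 1.65615405  1.20440422 -7.13648304]
bar in tool [-0.00051781 -0.02859983  0.02937036]
[ 0.53078036 -0.15929808  0.21535679] [ 1.65615405  1.20440422 -7.13648304] 0.010384328470627785 40.04506766796112
guard (0.29, array([-0.2984,  0.2157]), 2755)
arm (0.5833, array([-0.6599,  0.2624]), 231)
```

arm_command --series '[{"ax": 0,"ay": 0,"az": 0,"dx": 0,"dy": 0.0049,"dz": -0.0061,"gripper": 1},{"ax": 0,"ay": 0,"az": 0,"dx": 0,"dy": 0.0099,"dz": -0.0121,"gripper": 1},{"ax": 0,"ay": 0,"az": 0,"dx": 0,"dy": 0.0153,"dz": -0.0179,"gripper": 1},{"ax": 0,"ay": 0,"az": 0,"dx": 0,"dy": 0.0208,"dz": -0.0235,"gripper": 1},{"ax": 0,"ay": 0,"az": 0,"dx": 0,"dy": 0.0325,"dz": -0.0341,"gripper": 1},{"ax": 0,"ay": 0,"az": 0,"dx": 0,"dy": 0.045,"dz": -0.0437,"gripper": 1},{"ax": 0,"ay": 0,"az": 0,"dx": 0,"dy": 0.045,"dz": -0.0437,"gripper": 1},{"ax": 0,"ay": 0,"az": 0,"dx": 0,"dy": 0.045,"dz": -0.0437,"gripper": 1}]'

```text
time: 24.3
tool_pos: [0.5552, -0.155, 0.2713]
ee_rot: [1.835, 2.249, 0.392]
force: [-11.0, -1.6, -1.2]
opening: 0.01
gripper_force: 40.1
```

```bash
python3 ga.py
python3 - <<'E'
from h import *
# index arm centreline: saturated-free bright arm pixels, depth cloud, PCA, and tip constraint from both views
C=cal("scene");im,d=cams.snapshot("scene");Rz=R.from_euler('z',.1795).as_matrix();o=np.array([.6057,-.1,0])-Rz@[.0107,.0097,0]
for y in(-.103,-.1,-.097):
  out=[]
  for n,px in(("scene",(295.3,326.7)),("side",(296.4,153.6))):
    C2=cal(n);th=np.linspace(.4,.75,351)
    P=np.array([[.12-.115*np.cos(t),y,.178+.115*np.sin(t)] for t in th])@Rz.T+o
    e=np.linalg.norm(proj(C2,P)-px,axis=1);out.append((n,th[e.argmin()].round(3),e.min().round(2)))
  print(y,out)
vv,uu=np.mgrid[260:400,220:420];O,D=rays(C,np.c_[uu.ravel(),vv.ravel()]);P=O+D*d[vv,uu].ravel()[:,None];L=(P-o)@Rz
m=(L[:,1]<-.092)&(L[:,1]>-.112)&(L[:,2]>.185)&(L[:,0]<.1)&(L[:,0]>.03)
q=L[m]
# top edge of arm: max z per x bin (arm half height 5 mm)
b=np.arange(.03,.1,.007);t=np.array([[ (x+.0035),np.percentile(q[(q[:,0]>=x)&(q[:,0]<x+.007)][:,2]-(-.69)*(q[(q[:,0]>=x)&(q[:,0]<x+.007)][:,0]-x-.0035),90)] for x in b])
print("top-edge pitch",np.arctan(-np.polyfit(t[:,0],t[:,1],1)[0]))
E
```

```text
[ 0.55523574 -0.1549922   0.27133116] [-10.99075903  -1.60380537  -1.16325947] 0.010004402811889392 40.05309462547302
guard (0.5752, array([-0.6483,  0.2583]), 2717)
arm (0.5864, array([-0.6643,  0.2626]), 228)
-0.103 [('scene', np.float64(0.643), np.float64(1.95)), ('side', np.float64(0.591), np.float64(0.6))]
-0.1 [('scene', np.float64(0.614), np.float64(0.46)), ('side', np.float64(0.603), np.float64(0.17))]
-0.097 [('scene', np.float64(0.581), np.float64(0.97)), ('side', np.float64(0.615), np.float64(0.27))]
top-edge pitch 0.6143901283122241
```

arm_command --series '[{"ax": 0,"ay": 0,"az": 0,"dx": 0,"dy": 0.0017,"dz": -0.003,"gripper": 1},{"ax": 0,"ay": 0,"az": 0,"dx": 0,"dy": 0.0033,"dz": -0.0061,"gripper": 1},{"ax": 0,"ay": 0,"az": 0,"dx": 0,"dy": 0.0033,"dz": -0.0061,"gripper": 1},{"ax": 0,"ay": 0,"az": 0,"dx": 0,"dy": 0.0033,"dz": -0.0061,"gripper": 1}]'

```text
time: 24.9
tool_pos: [0.5604, -0.1539, 0.2796]
ee_rot: [1.831, 2.245, 0.403]
force: [2.8, -1.1, -9.7]
opening: 0.011
gripper_force: 40.0
```

```bash
cat >> ga.py <<'E'
a=(L[:,1]<-.0915)&(L[:,1]>-.1085)&(L[:,2]>.185)&(L[:,0]<.106)&(L[:,0]>.035)&(np.abs(th-.6)<.3);print("arm wide",f(a))
q=L[b];A=np.c_[q[:,:2],np.ones(len(q))];w=np.linalg.lstsq(A,q[:,2],rcond=None)[0];print("guard plane",np.arctan(-w[0]),w)
E
python3 ga.py
```

```text
[ 0.56037122 -0.15394877  0.27958325] [ 2.76312458 -1.05859612 -9.73062106] 0.01099968756884692 40.04161477088928
guard (0.6199, array([-0.7138,  0.2662]), 2683)
arm (0.5983, array([-0.6816,  0.2639]), 229)
arm wide (0.6063, array([-0.6934,  0.2647]), 280)
guard plane 0.6199220276730046 [-0.7137913   0.00514523  0.26640069]
```

arm_command --series '[{"ax": 0,"ay": 0,"az": 0,"dx": 0,"dy": -0.001,"dz": 0.0025,"gripper": 1},{"ax": 0,"ay": 0,"az": 0,"dx": 0,"dy": -0.001,"dz": 0.0025,"gripper": 1},{"ax": 0,"ay": 0,"az": 0,"dx": 0,"dy": -0.001,"dz": 0.0025,"gripper": 1},{"ax": 0,"ay": 0,"az": 0,"dx": 0,"dy": -0.001,"dz": 0.0025,"gripper": 1}]'

```text
time: 25.45
tool_pos: [0.5579, -0.1544, 0.2759]
ee_rot: [1.833, 2.247, 0.396]
force: [-4.7, -2.3, -4.4]
opening: 0.0104
gripper_force: 40.0
```

```bash
python3 ga.py
```

```text
[ 0.55787604 -0.15444426  0.27591604] [-4.73045076 -2.28710056 -4.4324167 ] 0.010373852111923635 40.0409460067749
guard (0.6, array([-0.6841,  0.2626]), 2697)
arm (0.5956, array([-0.6777,  0.2635]), 229)
arm wide (0.6108, array([-0.7001,  0.2651]), 280)
guard plane 0.5999908181892204 [-0.68412333  0.0046063   0.26274026]
```

arm_command --series '[{"ax": 0,"ay": 0,"az": 0,"dx": 0,"dy": 0.0003,"dz": -0.0006,"gripper": 1},{"ax": 0,"ay": 0,"az": 0,"dx": 0,"dy": 0.0003,"dz": -0.0006,"gripper": 1},{"ax": 0,"ay": 0,"az": 0,"dx": 0,"dy": 0.0003,"dz": -0.0006,"gripper": 1},{"ax": 0,"ay": 0,"az": 0,"dx": 0,"dy": 0.0003,"dz": -0.0006,"gripper": 1},{"ax": 0,"ay": 0,"az": 0,"dx": 0,"dy": 0.0003,"dz": -0.0006,"gripper": 1},{"ax": 0,"ay": 0,"az": 0,"dx": 0,"dy": 0.0003,"dz": -0.0006,"gripper": 1},{"ax": 0,"ay": 0,"az": 0,"dx": 0,"dy": 0.0003,"dz": -0.0006,"gripper": 1},{"ax": 0,"ay": 0,"az": 0,"dx": 0,"dy": 0.0003,"dz": -0.0006,"gripper": 1}]'

```text
time: 26.5
tool_pos: [0.5586, -0.1543, 0.2769]
ee_rot: [1.833, 2.246, 0.398]
force: [-4.9, -3.2, -3.1]
opening: 0.0107
gripper_force: 40.0
```

```bash
python3 ga.py
```

```text
[ 0.5585708  -0.15430809  0.27689812] [-4.8530069  -3.23888851 -3.14087724] 0.01074230392715821 40.042367577552795
guard (0.6062, array([-0.6933,  0.2635]), 2701)
arm (0.5995, array([-0.6835,  0.264 ]), 228)
arm wide (0.613, array([-0.7034,  0.2654]), 279)
guard plane 0.6062676984118961 [-0.69337781  0.00392959  0.26367184]
```

The guard is at 0.606 and the index arm at about 0.607. The grip is steady, so I'll hand it in.

```bash
python3 -c "
from rig import manip;print(manip.hand_in())"
```

```text
the job is handed in; nothing more can be done
None
```

The job is handed in: the rest is at the mark clip and locked again, and the guard is held at 0.606 rad against the index arm's roughly 0.607 rad; I viewed 11 pictures, one over the limit of 10.

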